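# Seat and clamp a moulding blank in the carving jig with light fingertip pushes

## Robot

A 6-joint arm with a two-finger parallel gripper is mounted at the origin on a cart in front of the work surface, level with it; the furniture and walls round the work are solid. World frame = base frame: x ahead of the robot, y to its left, z up, the work surface at z = 0. Lengths are in mm, angles in rad, forces in N, time in s.
With the tool pointing down it reaches from about 350 to 875 mm from the base axis. Payload 4.2 kg.
Tool frame: the origin (TCP) lies midway between the tips of the shut fingers; the grasp point (between the pads) lies 19 mm behind it; z points along the fingers, y is the direction in which the jaws open and shut (so a half turn about z gives the same grasp; the last joint's range is limited). The gripper opens to 85 mm and grips with 20 to 120 N. Pads are 22 mm wide; open, the fingers measure 114 mm over their backs; the gripper's body (76 mm by 85 mm) begins 54 mm behind the grasp point. The pads swing forward as they close: fully open they stand 13 mm farther back than shut.
Start: joints at [1.594, 0.385, 0.008, 0, -1.194, -0.259], TCP at [145.982, 607.691, 199.212] pointing down, gripper open.
Joint ranges: [-3.14, 3.14], [-1.21, 2.06], [-1.07, 1.41], [-3.16, 2.05], [-2.99, -0.16], [-3.1, 3.1]. Speed limits (rad/s): [2.79, 2.79, 3.14, 3.14, 3.14, 3.14].

## Interface

Orientations are given as a unit quaternion [x, y, z, w].
In Python, from bench import arm gives the robot as it stands.
- The arm moves only by the tool servo_tool, never from a script. Its argument "rows" is a list of rows, each an object of numbers: "fingers": the finger opening in cm, from 0 to 8.54; "x", "y", "z": the shift along the tool's x, y, z in cm; "turn": the turn about the tool's z in degrees. A call has 1 to 10 rows; each row shifts and turns the commanded pose from where the row before left it, along the tool's axes as they then stand; what a row does not reach is not made up. A row lasts 1/12 s, in which the tool goes at most 41.7 mm and 7.16 degrees, less where a joint would pass 70% of its speed; a pose out of reach is approached as far as the arm can. A call is refused whole if a number of a shift passes 4.17 or a number of a turn 7.16, either way. A call with a gripper value outside its range is refused whole. The fingers move at their own pace and stop on an object; the grip force is fixed at half the most. Time passes only in rows, so rows that do not move let the fingers close. It gives the time, the measured TCP pose, the force and the opening at its end, in the units of the state.
- arm.read_state(): the state, without advancing time (a new reading comes with each control period).
- arm.get_image(name): name is "scene" or "top" or "wrist"; returns (picture, depth): 384x512x3 uint8, red, green, blue; 384x512 float32, mm along the optical axis (not along the pixel's ray), 0 where there is no reading.
- arm.camera_model(name): a dict with "fx", "fy", "cx", "cy" (pixels), "pose" (4x4, takes a point from camera to world coordinates). Camera axes: x right, y down, z forward; pixel columns grow to the right and rows downward; lengths in mm; the calibration is good to about 2 mm. The wrist camera is an equidistant fisheye: a pixel r from the principal point sees the ray r / f radians off the axis. A picture is of the moment at which its call begins: read the wrist's pose just before it. camera_model takes no time and is no camera call; for the wrist camera it gives the pose at the moment of the call.
- arm.job_done(): hands the job in, once; it reports no verdict.
The state is a dict: "clock": time; "joints": joint angles; "joint_vel": joint speeds; "joint_efforts": joint torques, N m; "position": TCP position; "ee_rot": TCP orientation; "contact_force": force on the tool from outside, world axes, zero at the start; "wrist_torque": the same for the moment, N m; "gripper_width": finger opening in mm.
Only numpy, scipy, OpenCV 4.12 (cv2) and the standard library are available. Lean on these libraries where they do the work, as an engineer would, in place of code of your own. Each camera call takes 0.05 s, during which the arm holds its last target.

## Task

Set the moulding blank in the carving jig with light pushes of the fingertips only, without lifting it: first push on its long near side until its whole far side lies against the fence, then push on its left end until its right end sits against the end stop, and last press the handle of the toggle clamp all the way down so that the clamp's foot holds the blank. Push gently, and leave the gouge, the sanding block and the pencil where they lie.

Things in the scene. Friction and masses are not known exactly. Their poses are not given: they have to be found in the camera images.
- carving_jig: Carving jig, fixed on the worktop: plywood base board 125 x 310 x 18 mm with a dark wooden fence along its far edge, a dark wooden end stop and, right of the stop, a steel toggle clamp. Origin: centre of the board's underside, on the worktop. +x towards the fence (away from the robot), +y left along the fence, +z up. Board top at z = 18 mm.
- fence_face (a point): Point at the foot of the fence's face (the face towards the robot), on the board's top; axes as the jig's. In the jig's frame x = 40, y = 25, z = 18 mm. The fence runs from y = -50 to +155 mm of the jig's frame and is 20 mm high over the board.
- stop_face (a point): Point at the foot of the end stop's left face, on the board's top; axes as the jig's. In the jig's frame x = 18, y = -50, z = 18 mm. The stop runs from x = -30 to +40 mm of the jig's frame and is 16 mm high over the board.
- blank: Moulding blank: loose pale wooden length of picture-frame moulding lying on the jig's board, 44 x 150 x 26 mm (x, y, z), about 0.12 kg; its near part is 12 mm high with a bead (19 mm), its far 26 mm are 26 mm high with a flat top. Origin: centre of its underside; +x roughly to the fence, +y roughly left along it. Seated, its origin is at x = 18, y = 25, z = 18 mm in the jig's frame, axes parallel.
- clamp_handle (a joint): Turn of the toggle clamp's handle, rad: 0 = open (handle raised 47 degrees, arm upright), 0.82 = handle level and clamp shut, 0.84 = hard stop, fully down. The handle, 110 mm long, points to the jig's -y (right). It is stiff by friction, stays where it is left, and takes a few newtons near its end.
- clamp_hinge (a point): Centre of the clamp handle's hinge; its axis runs along the jig's x. In the jig's frame x = 26, y = -120, z = 50 mm. While the clamp is open its arm and foot stand up to 155 mm above the worktop, at y = -105 to -35 mm and x = 15 to 37 mm of the jig's frame.
- handle_end (a point): The spot to press: on the upper surface of the clamp handle's round black rubber grip (19 mm in diameter), 100 mm out from the hinge axis and 10 mm short of the handle's end. As the handle goes down this point swings down and to the right (jig's -y) about the hinge.
- clamp_foot: Sprung rubber foot (17 mm in diameter) under the end of the clamp's arm; on the seated blank it comes down on the flat far part, 35 mm from the right end, and presses with about 3 N when the handle is fully down. Origin on the arm's end, 30 mm above the underside of the foot.
- gouge_d: Bystander: carving gouge 23 x 245 x 22 mm with a wooden handle, lying behind the fence. Origin at the centre of its underside. Leave it alone.
- sanding_block: Bystander: cork sanding block 65 x 101 x 32 mm, lying on the worktop behind the right end of the jig. Origin at the centre of its underside. Leave it alone.
- pencil_0: Bystander: red carpenter's pencil 9 x 150 x 8 mm, lying behind the jig. Origin at the centre of its underside. Leave it alone.

How it is judged:
By the outcome, as a careful person would: the job done as asked, in the order asked, and still so for the second after the job is handed in, with the robot touching nothing.
It also fails if it takes over 61 s, if anything falls off the work surface, if the arm or the gripper's body presses on something with over 40 N, if the wrist force passes 120 N, or if a joint passes its speed limit or range.

## Working session

There is one attempt and no reset: what is moved stays moved. The work goes in short steps, Python scripts to look and compute and a tool call to move; the robot and the scene stay as the last step left them, time stands still between calls to the robot, and variables do not carry over. Pictures are saved under pics/ and viewed, and the job is handed in when it is done.

Besides the shell and the picture viewer there is one more tool, called as name(argument=value, ...), one argument or row to a line, values as JSON. servo_tool: Moves the arm, as the interface text tells. Its arguments: {"type":"object","properties":{"rows":{"type":"array","items":{"type":"object","properties":{"fingers":{"type":"number"},"x":{"type":"number"},"y":{"type":"number"},"z":{"type":"number"},"turn":{"type":"number"}}}}},"required":["rows"]}

```bash
mkdir -p pics
python3 - <<'E'
from bench import arm
import cv2,numpy as np
s=arm.read_state();print(s)
for n in("scene","top"):
    p,d=arm.get_image(n);cv2.imwrite(f"pics/{n}0.png",p[:,:,::-1]);np.save(f"pics/{n}0_d.npy",d);np.save(f"pics/{n}0.npy",p)
    m=arm.camera_model(n);print(n,m)
E
```

```text
{'clock': 0.0, 'joints': array([ 1.59357343e+00,  3.85509668e-01,  6.63701110e-03, -5.07155734e-04,
       -1.19403185e+00, -2.58585796e-01]), 'joint_vel': array([ 0.00154436, -0.00075147, -0.00239742,  0.00028831,  0.00175986,
        0.00154502]), 'joint_efforts': array([ 5.20794492e-04, -3.92286122e+01,  1.88404602e+01,  4.18648392e+00,
       -4.60652547e-03,  2.60672124e-06]), 'position': array([145.85638725, 607.06115858, 198.15314988]), 'ee_rot': array([ 9.93045743e-01, -1.17724189e-01, -8.55623562e-05,  1.07672698e-03]), 'contact_force': array([ 1.01333243, -1.13252829, -0.1666702 ]), 'wrist_torque': array([-0.02296849,  0.01886663,  0.01648738]), 'gripper_width': 85.22068779775681}
scene {'fx': 486.458893665915, 'fy': 486.458893665915, 'cx': 257.38794549876764, 'cy': 187.69619313911414, 'pose': array([[-7.02944141e-01, -2.87272908e-01,  6.50648761e-01,
         2.80527480e+01],
       [-7.10954717e-01,  3.09940490e-01, -6.31252946e-01,
         4.41190128e+02],
       [-2.03205267e-02, -9.06317367e-01, -4.22108881e-01,
         5.24466525e+02],
       [ 0.00000000e+00,  0.00000000e+00,  0.00000000e+00,
         1.00000000e+00]])}
top {'fx': 483.78868025066555, 'fy': 483.78868025066555, 'cx': 259.53269842964704, 'cy': 192.48388380049147, 'pose': array([[-7.75059438e-03, -9.88317308e-01,  1.52213095e-01,
         5.46863026e+02],
       [-9.99745747e-01,  1.08818288e-02,  1.97491285e-02,
        -1.56273495e+02],
       [-2.11747623e-02, -1.52021327e-01, -9.88150366e-01,
         9.67597853e+02],
       [ 0.00000000e+00,  0.00000000e+00,  0.00000000e+00,
         1.00000000e+00]])}
```

View pics/scene0.png

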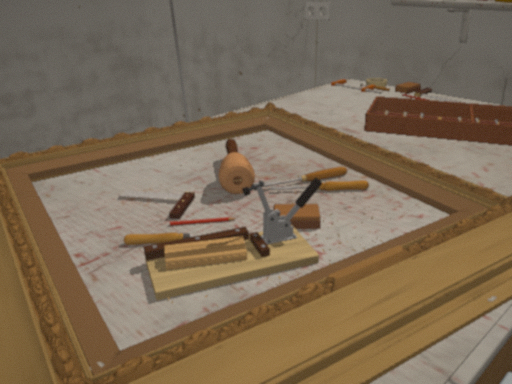

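View pics/top0.png

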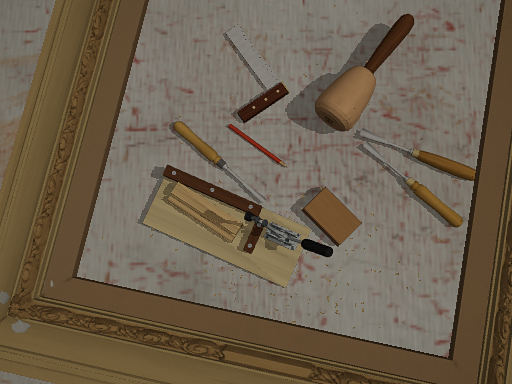

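The scene view shows the jig inside a big picture frame. In the top view, the board's corners are at about (142,220), (288,286), (310,235) and (165,168). The blank sits at about (165-240, 182-240), the clamp is at about (285,235) and the black grip at about (317,248). I'll zoom in to measure.

Run:
```python
import cv2,numpy as np
p=np.load("pics/top0.npy")[:,:,::-1]
c=p[155:295,130:345];c=cv2.resize(c,None,fx=3.7,fy=3.7,interpolation=cv2.INTER_CUBIC);cv2.imwrite("pics/topz.png",c)
p=np.load("pics/scene0.npy")[:,:,::-1]
c=p[170:300,135:345];c=cv2.resize(c,None,fx=3.8,fy=3.8,interpolation=cv2.INTER_CUBIC);cv2.imwrite("pics/scenez.png",c)
```

```text
(no output)
```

View pics/topz.png

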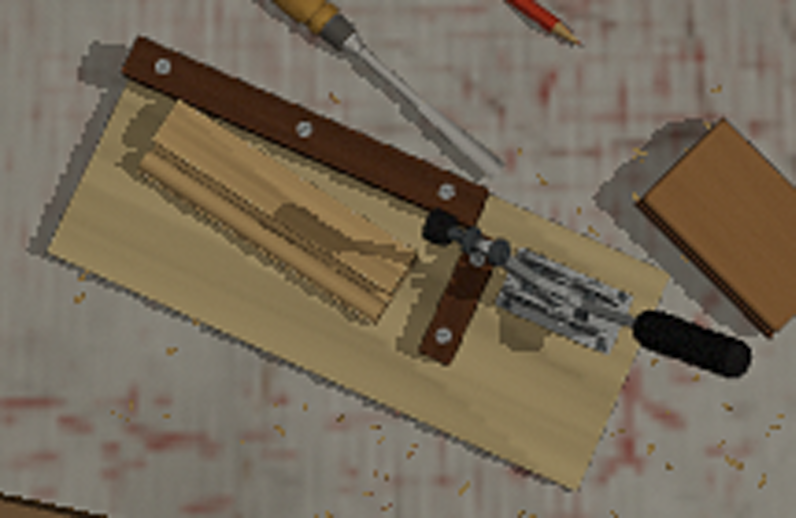

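View pics/scenez.png

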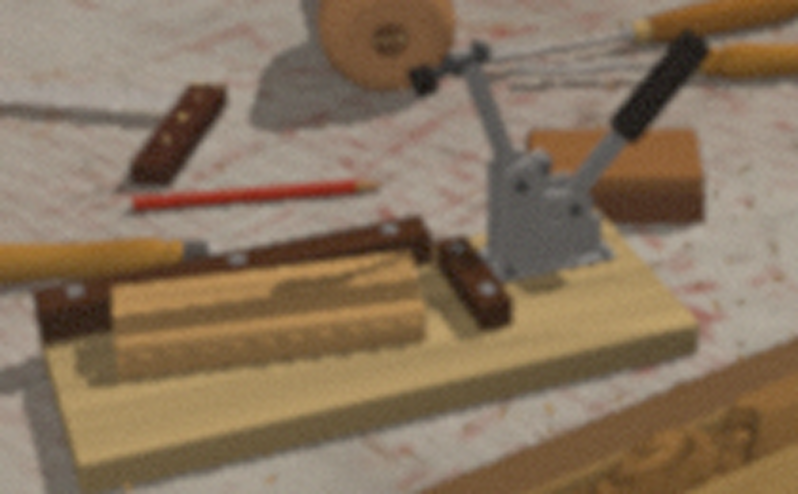

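Top zoom (scale 3.7, offset 130,155):
- **Board's top corners:** (48,252), (575,490), (668,270).
- **Fence top:** (138,37) to (488,188).
- **Blank's flat top:** far corners (178,98) and (418,252).
- **Grip:** runs to about (745,360).

Next I turn these into world positions.

```bash
cat > h.py <<'E'
import numpy as np
from bench import arm
def ray(n,u,v,m=None):
    m=m or arm.camera_model(n);T=np.array(m["pose"])
    d=T[:3,:3]@np.array([(u-m["cx"])/m["fx"],(v-m["cy"])/m["fy"],1.]);return T[:3,3],d
def onz(n,u,v,z):
    o,d=ray(n,u,v);return o+d*(z-o[2])/d[2]
def tri(a,b):
    o1,d1=ray(*a);o2,d2=ray(*b)
    A=np.stack([d1,-d2],1);s=np.linalg.lstsq(A,o2-o1,rcond=None)[0]
    p,q=o1+s[0]*d1,o2+s[1]*d2;return (p+q)/2,np.linalg.norm(p-q)
def tz(u,v):return u/3.7+130-.36,v/3.7+155-.36
def sz(u,v):return u/3.8+135-.36,v/3.8+170-.36
def dep(n,u,v,d):
    o,r=ray(n,u,v);return o+r*d[int(round(v)),int(round(u))]
E
python3 - <<'E'
from h import *
np.set_printoptions(precision=1,suppress=True)
D=np.load("pics/top0_d.npy")
B={k:onz("top",*tz(*c),18) for k,c in dict(nl=(48,252),nr=(575,490),fr=(668,270)).items()}
print(B)
F={k:onz("top",*tz(*c),38) for k,c in dict(fl=(138,37),nl=(122,75),fr=(488,188)).items()};print(F)
K={k:onz("top",*tz(*c),44) for k,c in dict(fl=(178,98),nl=(152,142),fr=(418,252),nr=(390,298)).items()};print(K)
print("bead near edge z19/12",[onz("top",*tz(*c),30) for c in((127,165),(377,322))])
for nm,c in dict(board=(250,300),fence=(230,100),blank=(250,180),table=(100,420),stop=(440,340)).items(): print(nm,dep("top",*tz(*c),D))
for nm,a,b in (("blank fl",(178,98),(112,288)),("blank fr",(418,252),(418,254)),("board nr",(575,490),(695,326)),("board nl",(48,252),(80,470)),("grip end",(735,358),(690,40)),("fence fr",(488,188),(415,220)),("board fr",(668,270),(607,225))):
    print(nm,tri(("top",*tz(*a)),("scene",*sz(*b))))
nl,nr,fr=B['nl'],B['nr'],B['fr']
print("len",np.linalg.norm(nl-nr),np.linalg.norm(nr-fr))
y=nl-nr;y/=np.linalg.norm(y);print("yaw board",np.degrees(np.arctan2(-y[0],y[1])))
y=F['fl']-F['fr'];print("fence len",np.linalg.norm(y),np.degrees(np.arctan2(-y[0],y[1])))
y=K['fl']-K['fr'];print("blank",np.linalg.norm(y),np.degrees(np.arctan2(-y[0],y[1])))
E
```

```text
{'nl': array([635.1,  94.4,  18. ]), 'nr': array([ 508.3, -185. ,   18. ]), 'fr': array([ 622.4, -236. ,   18. ])}
{'fl': array([747.6,  44.3,  38. ]), 'nl': array([727.1,  52.4,  38. ]), 'fr': array([ 664.6, -141.4,   38. ])}
{'fl': array([713.2,  21.2,  44. ]), 'nl': array([690. ,  34.5,  44. ]), 'fr': array([ 630.9, -105. ,   44. ]), 'nr': array([607.2, -90.4,  44. ])}
bead near edge z19/12 [array([679.9,  50.4,  30. ]), array([595.7, -82.6,  30. ])]
board [608.4 -14.4  19.7]
fence [712.9  -5.3  38.2]
blank [669.4 -17.3  43.7]
table [546.2  68.3   0.7]
stop [ 585.8 -115.8   36.4]
blank fl (array([713.9,  21.9,  43.9]), np.float64(1.8516041891112422))
blank fr (array([ 630.6, -105.3,   42.6]), np.float64(1.1603582406207427))
board nr (array([ 509.7, -183.8,   16.4]), np.float64(4.0017608253801695))
board nl (array([636.2,  96.2,  15. ]), np.float64(2.545944320672293))
grip end (array([ 574.4, -255. ,  129.7]), np.float64(5.24566182923457))
fence fr (array([ 666.5, -140. ,   33.8]), np.float64(3.7862550060436804))
board fr (array([ 621.6, -238.3,    7.6]), np.float64(4.323301260889967))
len 306.90337290861396 125.01231750303629
yaw board -24.41883482692928
fence len 203.38012779395086 -24.071171802812675
blank 150.67381398031864 -33.14996673706714
```

```bash
cat >> h.py <<'E'
from scipy.spatial.transform import Rotation as R
def fitjig():
    J=np.array([(-62.5,155),(-62.5,-155),(62.5,-155),(62.5,155),(40,155),(62.5,-50)])
    W=[onz("top",*tz(*c),z)[:2] for c,z in (((48,252),18),((575,490),18),((668,270),18),((138,37),38),((122,75),38),((488,188),38))]
    W=np.array(W);jm,wm=J.mean(0),W.mean(0);H=(J-jm).T@(W-wm)
    a=np.arctan2(H[0,1]-H[1,0],H[0,0]+H[1,1]);Q=np.array([[np.cos(a),-np.sin(a)],[np.sin(a),np.cos(a)]])
    t=wm-Q@jm;return a,Q,t,W-(J@Q.T+t)
a,Q,t,res=fitjig()
def toj(p):return Q.T@(np.asarray(p)[:2]-t)
def tow(p):return Q@np.asarray(p)+t
def plan(jx,jy,z,jyaw=None):
    s=arm.read_state();Rm=R.from_quat(s["ee_rot"]).as_matrix()
    d=np.append(tow((jx,jy)),z)-s["position"]
    print("tool shift cm",(Rm.T@d/10).round(2),"world",d.round(1),"toolz",Rm[:,2].round(3))
    ay=np.degrees(np.arctan2(Rm[1,1],Rm[0,1]));tg=np.degrees(np.arctan2(Q[1,1],Q[0,1]))
    e=(ay-tg+90)%180-90;print("turn about tool z deg",e.round(2),"TCP jig",toj(s["position"]).round(1),s["position"][2].round(1),"toolx",Rm[:,0].round(3),"F",s["contact_force"].round(1),s["clock"])
E
python3 - <<'E'
from h import *
np.set_printoptions(precision=1,suppress=True)
print(np.degrees(a),t,res)
for c,z in (((178,98),44),((418,252),44),((152,142),44),((390,298),44),((127,165),30),((377,322),30)): print(toj(onz("top",*tz(*c),z)))
g,_=tri(("top",*tz(735,358)),("scene",*sz(690,40)));print("grip",toj(g),g[2])
plan(-60,40,120)
E
```

```text
-24.218389785747398 [628.1 -70.8] [[ 0.5 -1.7]
 [ 0.8  1.5]
 [ 0.9  1.8]
 [-1.1 -0.6]
 [-1.1 -1.7]
 [ 0.   0.7]]
[ 39.9 118.9]
[ 16.5 -30. ]
[ 13.3 121.4]
[-11.  -26.4]
[ -2.4 131.9]
[-24.7 -24.1]
grip [  26.6 -190. ] 129.70710006741186
tool shift cm [57.6 49.6  7.9] world [ 443.9 -616.9  -78.2] toolz [-0. -0. -1.]
turn about tool z deg 10.7 TCP jig [-717.9  420.5] 198.2 toolx [ 1.  -0.2  0. ] F [ 0.5  0.1 -0.5] 0.1
```

The jig fit has residuals under 2 mm and a yaw of -24.2°. In the jig's frame, the blank's far-left corner touches the fence (x 39.9). Its right end is at y≈-27 and the blank is turned about 9°. The triangulated heights (blank 43-44, board 15-18) match the text roughly. I start moving.

servo_tool(
  rows=[
    {"turn": 5.35,"fingers": 8.5},
    {"turn": 5.35},
    {"x": 3.5,"y": 2},
    {"x": 3.5,"y": 2},
    {"x": 3.5,"y": 2},
    {"x": 3.5,"y": 2},
    {"x": 3.5,"y": 2},
    {"x": 3.5,"y": 2},
    {"x": 3.5,"y": 2},
    {"x": 3.5,"y": 2},
  ],
)

```text
invalid input at $.rows[0]: expected keys fingers, x, y, z, turn
```

```bash
python3 -c "
from h import *
plan(-65,45,100)"
```

```text
tool shift cm [57.18 49.    9.93] world [ 441.4 -610.3  -98.2] toolz [-0.    -0.002 -1.   ]
turn about tool z deg 10.7 TCP jig [-717.9  420.5] 198.2 toolx [ 0.972 -0.234  0.   ] F [ 0.5  0.1 -0.5] 0.1
```

All keys are needed in every row.

servo_tool(
  rows=[
    {"fingers": 8.5,"x": 0,"y": 0,"z": 0,"turn": 5.35},
    {"fingers": 8.5,"x": 0,"y": 0,"z": 0,"turn": 5.35},
    {"fingers": 8.5,"x": 3.5,"y": 2,"z": 0,"turn": 0},
    {"fingers": 8.5,"x": 3.5,"y": 2,"z": 0,"turn": 0},
    {"fingers": 8.5,"x": 3.5,"y": 2,"z": 0,"turn": 0},
    {"fingers": 8.5,"x": 3.5,"y": 2,"z": 0,"turn": 0},
    {"fingers": 8.5,"x": 3.5,"y": 2,"z": 0,"turn": 0},
    {"fingers": 8.5,"x": 3.5,"y": 2,"z": 0,"turn": 0},
    {"fingers": 8.5,"x": 3.5,"y": 2,"z": 0,"turn": 0},
    {"fingers": 8.5,"x": 3.5,"y": 2,"z": 0,"turn": 0},
  ],
)

```text
clock: 0.93
position: [336.2, 344.9, 199.0]
ee_rot: [0.978, -0.209, -0.0, 0.0]
contact_force: [1.3, 0.6, 0.2]
gripper_width: 85.1
```

```bash
python3 -c "
from h import *
plan(-65,45,100)"
```

```text
tool shift cm [37.16 21.46  9.9 ] world [ 251.  -348.1  -99. ] toolz [-0. -0. -1.]
turn about tool z deg 0.03 TCP jig [-436.7  259.4] 199.0 toolx [ 0.912 -0.41  -0.   ] F [1.3 0.6 0.2] 0.9333
```

servo_tool(
  rows=[
    {"fingers": 8.5,"x": 3.5,"y": 2,"z": 0,"turn": 0},
    {"fingers": 8.5,"x": 3.5,"y": 2,"z": 0,"turn": 0},
    {"fingers": 8.5,"x": 3.5,"y": 2,"z": 0,"turn": 0},
    {"fingers": 8.5,"x": 3.5,"y": 2,"z": 0,"turn": 0},
    {"fingers": 8.5,"x": 3.5,"y": 2,"z": 0,"turn": 0},
    {"fingers": 8.5,"x": 3.5,"y": 2,"z": 0,"turn": 0},
    {"fingers": 8.5,"x": 3.5,"y": 2,"z": 0,"turn": 0},
    {"fingers": 8.5,"x": 3.5,"y": 2,"z": 0,"turn": 0},
    {"fingers": 8.5,"x": 3.5,"y": 2,"z": 0,"turn": 0},
    {"fingers": 8.5,"x": 3.5,"y": 2,"z": 0,"turn": 0},
  ],
)

```text
clock: 1.77
position: [573.5, 19.1, 198.8]
ee_rot: [0.978, -0.21, -0.0, 0.0]
contact_force: [0.8, 1.2, 0.0]
gripper_width: 85.1
```

```bash
python3 -c "
from h import *
import cv2
plan(-65,45,60)
for n in('wrist','top'):
    m=arm.camera_model(n);p,d=arm.get_image(n);cv2.imwrite('pics/%s1.png'%n,p[:,:,::-1])
    if n=='wrist':print(m)
"
```

```text
tool shift cm [ 2.17  1.46 13.88] world [  13.7  -22.2 -138.8] toolz [-0.001  0.    -1.   ]
turn about tool z deg -0.01 TCP jig [-86.6  59.6] 198.8 toolx [ 0.912 -0.41  -0.001] F [0.8 1.2 0. ] 1.7667
{'fx': 297.3186396354542, 'fy': 297.3186396354542, 'cx': 252.78052877752165, 'cy': 194.14521930825822, 'pose': array([[-4.10765216e-01, -8.61372468e-01, -2.98846799e-01,
         6.50185466e+02],
       [-9.11740995e-01,  3.88268233e-01,  1.34075119e-01,
        -1.54291760e+01],
       [ 5.44102165e-04,  3.27544273e-01, -9.44835675e-01,
         3.72899010e+02],
       [ 0.00000000e+00,  0.00000000e+00,  0.00000000e+00,
         1.00000000e+00]])}
```

View pics/wrist1.png

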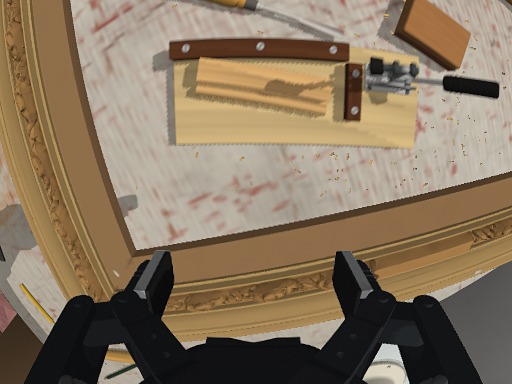

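View pics/top1.png

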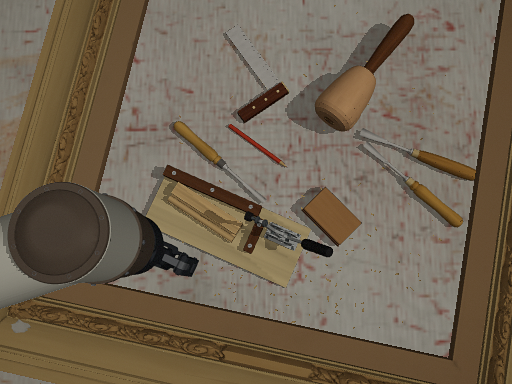

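The wrist view shows the board at (170-418, 45-148), the blank's far-left corner at (201,58) and its far-right corner at (331,87). The fingers show at (155,275) and (350,275). The top view shows the gripper in front of the jig. I use this second view to cross-check.

```bash
cat >> h.py <<'E'
def wray(u,v,m):
    x,y=u-m["cx"],v-m["cy"];r=np.hypot(x,y);th=r/m["fx"];T=np.array(m["pose"])
    return T[:3,3],T[:3,:3]@np.array([np.sin(th)*x/r,np.sin(th)*y/r,np.cos(th)])
def wonz(u,v,z,m):
    o,d=wray(u,v,m);return o+d*(z-o[2])/d[2]
E
python3 - <<'E'
from h import *
np.set_printoptions(precision=1,suppress=True)
m=arm.camera_model("wrist")
for nm,u,v,z in (("fence nl",170,59,38),("fence nr",349,60,38),("board nl",176,145,18),("board nr",415,147,18),("blank fl",201,58,44),("blank fr",331,87,44),("stop nl",346,119,34)):
    print(nm,toj(wonz(u,v,z,m)))
D=np.load("pics/top0_d.npy")
for u,v in ((120,300),(200,300),(150,315),(230,340),(300,320)):print(u,v,dep("top",u,v,D))
E
```

```text
fence nl [ 44.8 149.5]
fence nr [ 43.7 -52. ]
board nl [-58.5 151.7]
board nr [ -58.  -159.1]
blank fl [ 42.5 112.9]
blank fr [ 10.6 -29.3]
stop nl [-25.6 -51.3]
120 300 [487.9 124.3  49.6]
200 300 [484. -19.   4.]
150 315 [460.6  66.6  52.6]
230 340 [415.6 -82.   55.5]
300 320 [ 444.5 -213.6   -0.6]
```

servo_tool(
  rows=[
    {"fingers": 8.5,"x": 2.2,"y": 1.5,"z": 0,"turn": 0},
    {"fingers": 8.5,"x": 0,"y": 0,"z": 4,"turn": 0},
    {"fingers": 8.5,"x": 0,"y": 0,"z": 4,"turn": 0},
    {"fingers": 8.5,"x": 0,"y": 0,"z": 4,"turn": 0},
    {"fingers": 8.5,"x": 0,"y": 0,"z": 2.9,"turn": 0},
    {"fingers": 8.5,"x": 0,"y": 0,"z": 1.5,"turn": 0},
    {"fingers": 8.5,"x": 0,"y": 0,"z": 1.5,"turn": 0},
    {"fingers": 8.5,"x": 0,"y": 0,"z": 0.5,"turn": 0},
    {"fingers": 8.5,"x": 0,"y": 0,"z": 0.4,"turn": 0},
    {"fingers": 8.5,"x": 0,"y": 0,"z": 0,"turn": 0},
  ],
)

```text
clock: 2.7
position: [586.6, -1.5, 10.9]
ee_rot: [0.978, -0.21, -0.0, 0.0]
contact_force: [0.8, -0.1, -0.3]
gripper_width: 84.9
```

```bash
python3 -c "
from h import *
import cv2
plan(-65,45,10)
for n in('wrist','scene'):
    p,d=arm.get_image(n);cv2.imwrite('pics/%s2.png'%n,p[:,:,::-1])
"
```

```text
tool shift cm [0.13 0.12 0.09] world [ 0.7 -1.7 -0.9] toolz [-0.001 -0.    -1.   ]
turn about tool z deg 0.03 TCP jig [-66.3  46.2] 10.9 toolx [ 0.912 -0.41  -0.001] F [ 0.8 -0.1 -0.3] 2.7
```

View pics/wrist2.png

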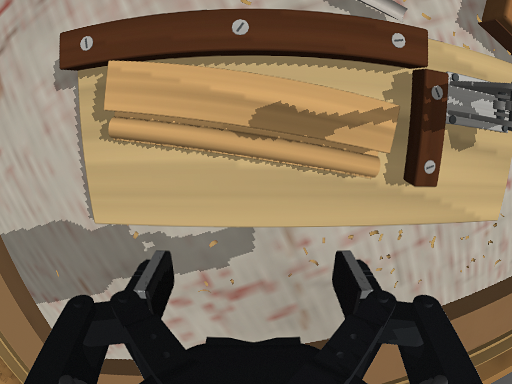

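View pics/scene2.png

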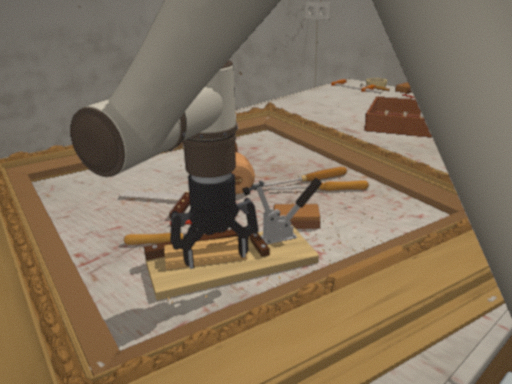

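The wrist view shows the bead clearly, with the fingertips at (160,252) and (347,252), just before the board's near edge (v≈225). I check where the tips really are.

Run:
```python
from h import *
np.set_printoptions(precision=1,suppress=True)
m=arm.camera_model("wrist")
for z in (11,18,24,30): print(z,[toj(wonz(u,252,z,m)) for u in(135,172,334,370)], toj(wonz(95,222,18,m)),toj(wonz(260,227,18,m)))
```

```text
11 [array([-86.2, 131.4]), array([-84.8, 102.9]), array([-84.8, -10. ]), array([-86.1, -37.6])] [-60.1 155.5] [-61.5  42.1]
18 [array([-82.1, 128. ]), array([-80.7, 100.7]), array([-80.7,  -7.7]), array([-82. , -34.3])] [-60.1 155.5] [-61.5  42.1]
24 [array([-78.5, 125.1]), array([-77.2,  98.8]), array([-77.1,  -5.8]), array([-78.4, -31.4])] [-60.1 155.5] [-61.5  42.1]
30 [array([-74.9, 122.2]), array([-73.7,  96.8]), array([-73.6,  -3.8]), array([-74.8, -28.5])] [-60.1 155.5] [-61.5  42.1]
```

Run:
```python
from h import *
import cv2
np.set_printoptions(precision=1,suppress=True)
p,d=arm.get_image("scene");cv2.imwrite("pics/s3z.png",cv2.resize(p[190:300,140:330,::-1],None,fx=4.2,fy=4.2,interpolation=cv2.INTER_CUBIC))
w,dw=arm.get_image("wrist");m=arm.camera_model("wrist")
T=np.array(m["pose"])
for u,v in((155,256),(158,265),(150,280),(350,258),(345,262),(360,280)):
    o,r=wray(u,v,m); ax=r@T[:3,2]; q=o+r*dw[v,u]/ax; print(u,v,dw[v,u],toj(q),q[2])
cv2.imwrite("pics/w3z.png",cv2.resize(w[230:330,100:410,::-1],None,fx=2.5,fy=2.5,interpolation=cv2.INTER_CUBIC))
```

```text
155 256 137.12492 [-54.7  94.1] 66.85613634973033
158 265 130.03662 [-54.9  90.4] 74.42500582812914
150 280 117.99189 [-54.6  90.3] 87.06485393154033
350 258 135.71881 [-54.9  -0.2] 68.29535292916803
345 262 132.47249 [-54.9   3.3] 71.723682830385
360 280 117.70237 [-54.6   0.8] 87.25238529099879
```

View pics/s3z.png

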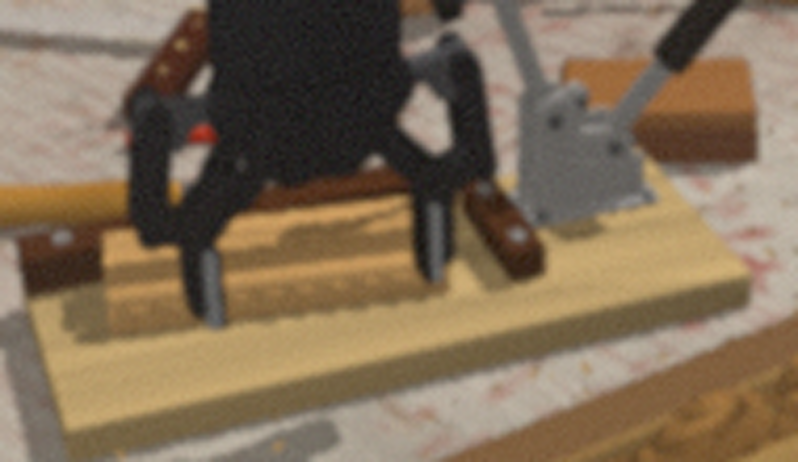

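View pics/w3z.png

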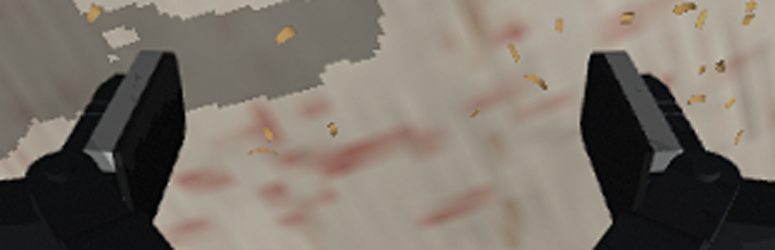

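Run:
```python
from h import *
m=arm.camera_model("scene");T=np.linalg.inv(np.array(m["pose"]))
for y in (88,100,4,-10):
  for z in (11,24,63):
    c=T@np.array([*tow((-55,y)),z,1]);u=m["fx"]*c[0]/c[2]+m["cx"];v=m["fy"]*c[1]/c[2]+m["cy"]
    print(y,z,((u-140+.36)*4.2).round(),((v-190+.36)*4.2).round())
p,d=arm.get_image("scene")
for u,v in ((215,318),(215,290),(432,272),(432,250)):
    U,V=u/4.2+140-.36,v/4.2+190-.36
    q=dep("scene",U,V,d);print(u,v,toj(q).round(1),q[2])
```

```text
88 11 231.0 398.0
88 24 228.0 372.0
88 63 221.0 293.0
100 11 203.0 404.0
100 24 200.0 379.0
100 63 192.0 299.0
4 11 421.0 354.0
4 24 420.0 329.0
4 63 416.0 251.0
-10 11 451.0 347.0
-10 24 450.0 322.0
-10 63 448.0 244.0
215 318 [-77.6  95.7] 67.02355037858575
215 290 [-74.7  94.1] 78.06884332158273
432 272 [-77.3   4.6] 66.13173680035834
432 250 [-76.7   4. ] 76.26368533681352
```

Depth from both the wrist and scene cameras, together with the projection, puts the open tips at z≈63 while the reported TCP z is 11. The text implies about 24, so the tips stand about 40 mm higher than expected. In x and y they match. I trust what the cameras show, descend part-way and measure again.

servo_tool(
  rows=[
    {"fingers": 8.5,"x": 0,"y": 0,"z": 0.7,"turn": 0},
    {"fingers": 8.5,"x": 0,"y": 0,"z": 0.7,"turn": 0},
    {"fingers": 8.5,"x": 0,"y": 0,"z": 0.6,"turn": 0},
    {"fingers": 8.5,"x": 0,"y": 0,"z": 0,"turn": 0},
  ],
)

```text
clock: 3.28
position: [585.4, -2.0, -10.7]
ee_rot: [0.978, -0.21, -0.002, 0.001]
contact_force: [-0.2, -0.2, -0.6]
gripper_width: 85.0
```

```bash
cat > tips.py <<'E'
from h import *
import cv2,sys
k=sys.argv[1]
s=arm.read_state();print(s["position"].round(1),toj(s["position"]).round(1),s["contact_force"].round(1),s["clock"])
p,d=arm.get_image("scene");cv2.imwrite(f"pics/s{k}.png",cv2.resize(p[190:300,140:330,::-1],None,fx=4.2,fy=4.2,interpolation=cv2.INTER_CUBIC))
m=arm.camera_model("scene");T=np.array(m["pose"])
V,U=np.mgrid[150:310,120:340];dd=d[150:310,120:340]
P=np.stack([(U-m["cx"])/m["fx"]*dd,(V-m["cy"])/m["fy"]*dd,dd],-1)@T[:3,:3].T+T[:3,3]
c=toj(s["position"]);J=(P[...,:2]-t)@Q
lo=float(sys.argv[2]) if len(sys.argv)>2 else 24
hi=60
ok=(abs(J[...,0]-(c[0]-11))<4)&(abs(J[...,1]-c[1])<hi)&(P[...,2]>lo)&(dd>0)
z=P[...,2][ok];print("scene lowest z of tool's back face",np.sort(z)[:12].round(1))
w,dw=arm.get_image("wrist");cv2.imwrite(f"pics/w{k}.png",w[:,:,::-1])
E
python3 tips.py 4 22
```

```text
[585.4  -2.  -10.7] [-67.2  45.3] [-0.2 -0.2 -0.6] 3.2833
scene lowest z of tool's back face [36.  36.8 36.9 37.7 37.8 39.1 39.2 39.2 39.5 40.6 40.7 40.9]
```

View pics/s4.png

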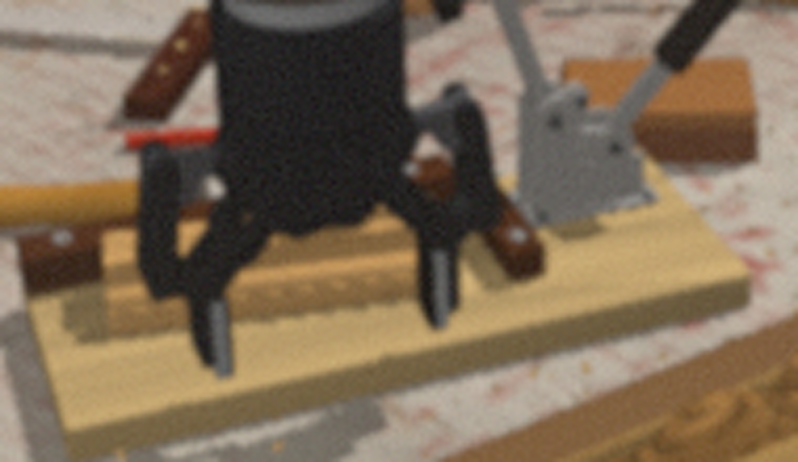

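The tips still hang above the board's near edge, at (222,375) and (440,325), now at about z 38. I go down a bit more.

servo_tool(
  rows=[
    {"fingers": 8.5,"x": 0,"y": 0,"z": 0.5,"turn": 0},
    {"fingers": 8.5,"x": 0,"y": 0,"z": 0.5,"turn": 0},
    {"fingers": 8.5,"x": 0,"y": 0,"z": 0,"turn": 0},
  ],
)

```text
clock: 3.63
position: [586.1, -1.8, -19.9]
ee_rot: [0.978, -0.21, -0.001, 0.0]
contact_force: [0.8, 0.2, -0.0]
gripper_width: 85.1
```

```bash
python3 tips.py 5 20
```

```text
[586.1  -1.8 -19.9] [-66.6  45.7] [ 0.8  0.2 -0. ] 3.6333
scene lowest z of tool's back face [27.7 28.6 29.1 29.2 29.5 30.1 30.2 30.3 30.7 30.9 31.  31.3]
```

View pics/s5.png

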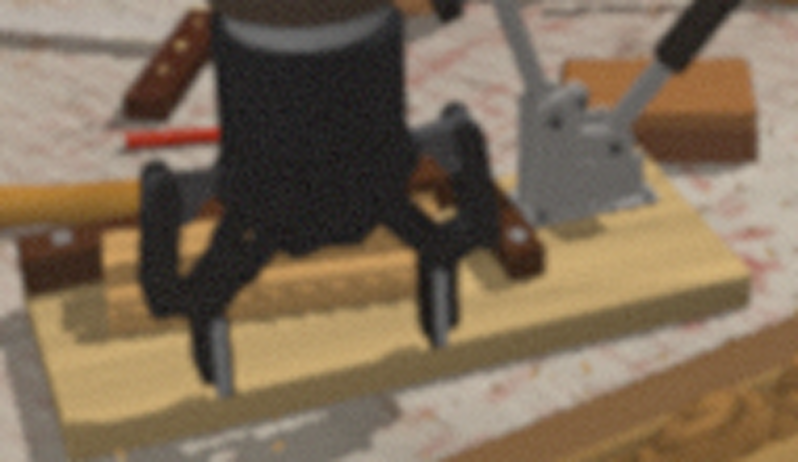

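View pics/w5.png

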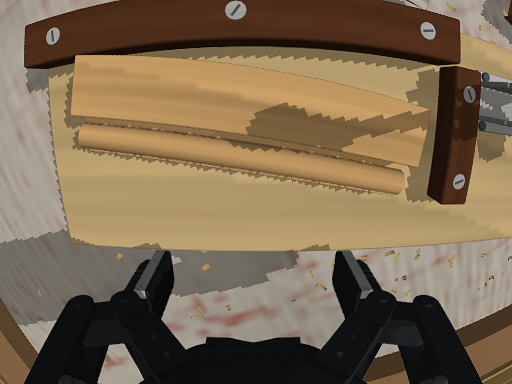

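The tips are at about z 28 and need to be near 23, so I descend 5 mm more. Then I approach, and push slowly at first contact.

servo_tool(
  rows=[
    {"fingers": 8.5,"x": 0,"y": 0,"z": 0.5,"turn": 0},
    {"fingers": 8.5,"x": 0,"y": 0,"z": 0,"turn": 0},
    {"fingers": 8.5,"x": 0.7,"y": 0,"z": 0,"turn": 0},
    {"fingers": 8.5,"x": 0.7,"y": 0,"z": 0,"turn": 0},
    {"fingers": 8.5,"x": 0.7,"y": 0,"z": 0,"turn": 0},
    {"fingers": 8.5,"x": 0,"y": 0,"z": 0,"turn": 0},
  ],
)

```text
clock: 4.23
position: [608.1, -10.8, -23.6]
ee_rot: [0.978, -0.21, 0.001, -0.0]
contact_force: [0.3, -0.4, -0.6]
gripper_width: 85.1
```

```bash
python3 tips.py 6 20; python3 -c "
from h import *
plan(-15,45,-25)"
```

```text
[608.1 -10.8 -23.6] [-42.8  46.5] [ 0.3 -0.4 -0.6] 4.2333
scene lowest z of tool's back face [20.1 20.1 20.1 20.2 20.2 20.2 20.2 20.3 20.3 20.6 20.7 20.9]
tool shift cm [2.95 0.1  0.11] world [ 26.5 -13.   -1.1] toolz [ 0.  0. -1.]
turn about tool z deg -0.04 TCP jig [-44.5  46. ] -23.9 toolx [ 0.912 -0.411  0.   ] F [-0.6 -0.3 -0.5] 4.3333
```

View pics/s6.png

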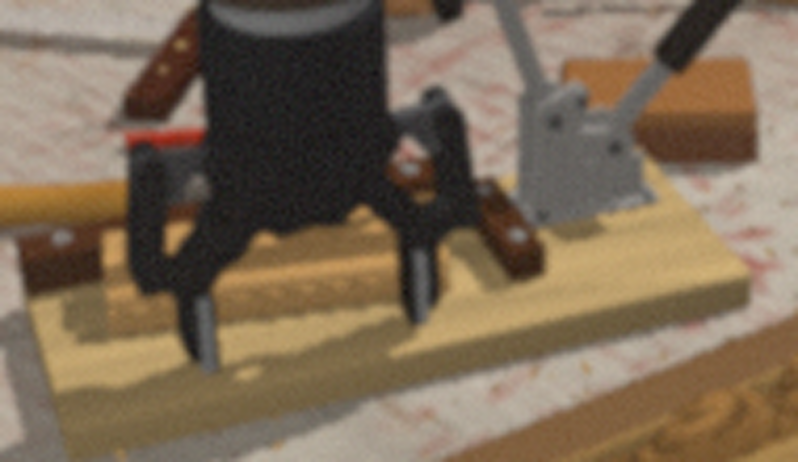

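View pics/w6.png

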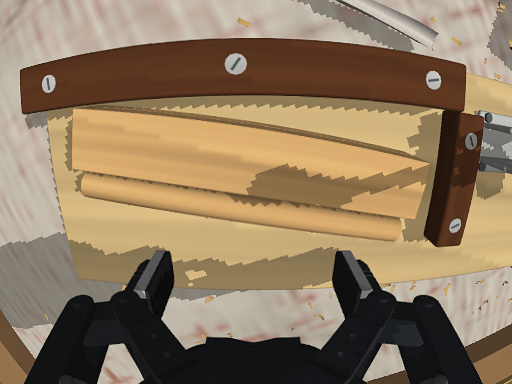

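servo_tool(
  rows=[
    {"fingers": 8.5,"x": 0.4,"y": 0,"z": 0.1,"turn": 0},
    {"fingers": 8.5,"x": 0.3,"y": 0,"z": 0.1,"turn": 0},
    {"fingers": 8.5,"x": 0.2,"y": 0,"z": 0,"turn": 0},
    {"fingers": 8.5,"x": 0.2,"y": 0,"z": 0,"turn": 0},
    {"fingers": 8.5,"x": 0.2,"y": 0,"z": 0,"turn": 0},
    {"fingers": 8.5,"x": 0.2,"y": 0,"z": 0,"turn": 0},
  ],
)

```text
clock: 4.83
position: [619.4, -16.6, -25.9]
ee_rot: [0.978, -0.21, -0.0, 0.0]
contact_force: [-0.1, 0.1, -1.0]
gripper_width: 85.4
```

```bash
python3 tips.py 7 20; python3 -c "
from h import *
plan(-15,45,-25)"
```

```text
[619.4 -16.6 -25.9] [-30.2  45.9] [-0.1  0.1 -1. ] 4.8333
scene lowest z of tool's back face [20.1 20.1 20.1 20.1 20.1 20.1 20.2 20.3 20.4 20.5 20.5 20.9]
tool shift cm [ 1.47  0.11 -0.08] world [13.  -7.   0.8] toolz [ 0. -0. -1.]
turn about tool z deg 0.0 TCP jig [-29.7  46.1] -25.8 toolx [ 0.912 -0.41   0.   ] F [0.5 0.  0.2] 4.9333
```

View pics/s7.png

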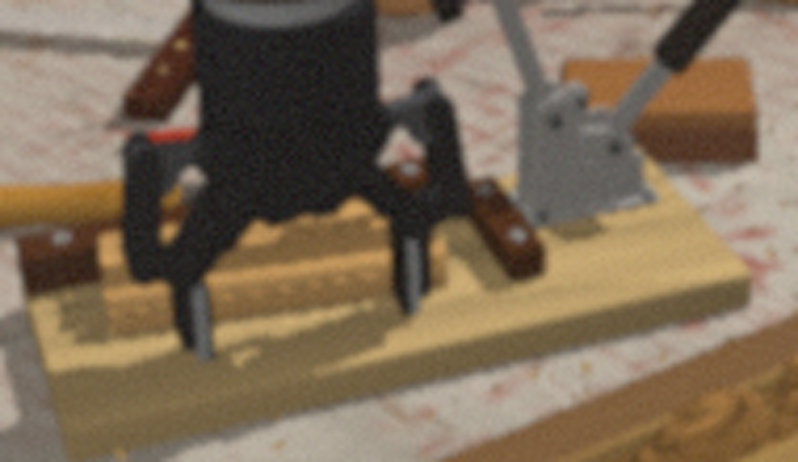

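View pics/w7.png

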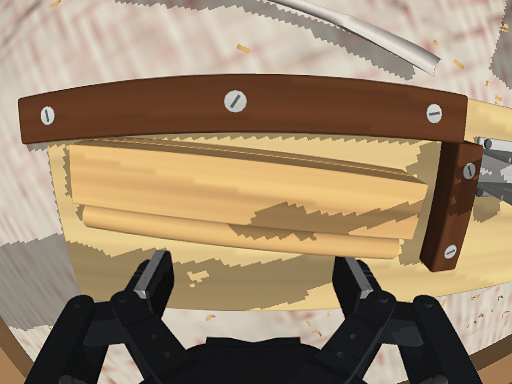

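The blank has begun turning towards the fence: the slope of its far edge is smaller, and the right finger is at its near side. Forces are about 0-1 N. I continue.

servo_tool(
  rows=[
    {"fingers": 8.5,"x": 0.2,"y": 0,"z": 0,"turn": 0},
    {"fingers": 8.5,"x": 0.2,"y": 0,"z": 0,"turn": 0},
    {"fingers": 8.5,"x": 0.2,"y": 0,"z": 0,"turn": 0},
    {"fingers": 8.5,"x": 0.2,"y": 0,"z": 0,"turn": 0},
    {"fingers": 8.5,"x": 0.15,"y": 0,"z": 0,"turn": 0},
  ],
)

```text
clock: 5.35
position: [628.6, -20.5, -25.8]
ee_rot: [0.978, -0.21, 0.0, -0.0]
contact_force: [0.4, -0.2, -0.9]
gripper_width: 85.0
```

```bash
python3 tips.py 8 20
```

```text
[628.6 -20.5 -25.8] [-20.2  46.1] [ 0.4 -0.2 -0.9] 5.35
scene lowest z of tool's back face [20.  20.2 20.2 20.2 20.2 20.2 20.2 20.5 20.5 20.5 20.6 20.7]
```

View pics/w8.png

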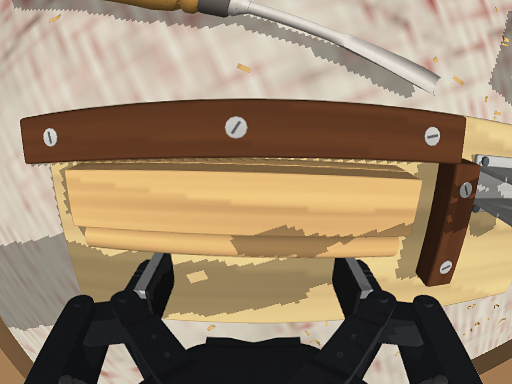

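The blank is now nearly parallel to the fence, with a few millimetres still to go. I push in 1 mm rows and watch the force.

servo_tool(
  rows=[
    {"fingers": 8.5,"x": 0.1,"y": 0,"z": 0,"turn": 0},
    {"fingers": 8.5,"x": 0.1,"y": 0,"z": 0,"turn": 0},
    {"fingers": 8.5,"x": 0.1,"y": 0,"z": 0,"turn": 0},
  ],
)

```text
clock: 5.7
position: [630.9, -21.6, -25.8]
ee_rot: [0.978, -0.21, -0.0, 0.0]
contact_force: [-0.6, -0.5, 0.7]
gripper_width: 84.8
```

servo_tool(
  rows=[
    {"fingers": 8.5,"x": 0.1,"y": 0,"z": 0,"turn": 0},
    {"fingers": 8.5,"x": 0,"y": 0,"z": 0,"turn": 0},
  ],
)

```text
clock: 5.87
position: [632.1, -22.1, -25.8]
ee_rot: [0.978, -0.21, -0.0, 0.0]
contact_force: [0.9, -0.5, 0.5]
gripper_width: 85.0
```

```bash
python3 tips.py 9 20
```

```text
[632.1 -22.1 -25.8] [-16.3  46.1] [ 0.9 -0.5  0.5] 5.8667
scene lowest z of tool's back face [20.  20.  20.  20.1 20.1 20.1 20.1 20.1 20.3 20.3 20.3 20.4]
```

View pics/w9.png

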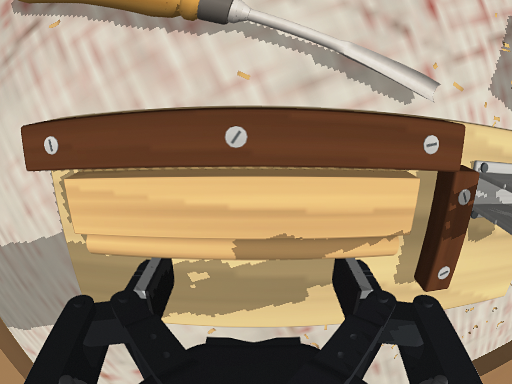

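servo_tool(
  rows=[
    {"fingers": 8.5,"x": 0.1,"y": 0,"z": 0,"turn": 0},
    {"fingers": 8.5,"x": 0.1,"y": 0,"z": 0,"turn": 0},
    {"fingers": 8.5,"x": 0,"y": 0,"z": 0,"turn": 0},
  ],
)

```text
clock: 6.22
position: [633.6, -22.7, -25.8]
ee_rot: [0.978, -0.21, -0.0, -0.0]
contact_force: [-1.1, 1.5, 0.8]
gripper_width: 85.0
```

servo_tool(
  rows=[
    {"fingers": 8.5,"x": 0.1,"y": 0,"z": 0,"turn": 0},
    {"fingers": 8.5,"x": 0,"y": 0,"z": 0,"turn": 0},
  ],
)

```text
clock: 6.38
position: [633.6, -22.7, -25.9]
ee_rot: [0.978, -0.21, -0.001, 0.0]
contact_force: [-4.2, 4.1, 3.1]
gripper_width: 84.8
```

```bash
python3 tips.py 10 20
```

```text
[633.6 -22.7 -25.9] [-14.7  46.1] [-4.2  4.1  3.1] 6.3833
scene lowest z of tool's back face [20.  20.  20.1 20.1 20.1 20.1 20.3 20.3 20.3 20.3 20.3 20.3]
```

View pics/w10.png

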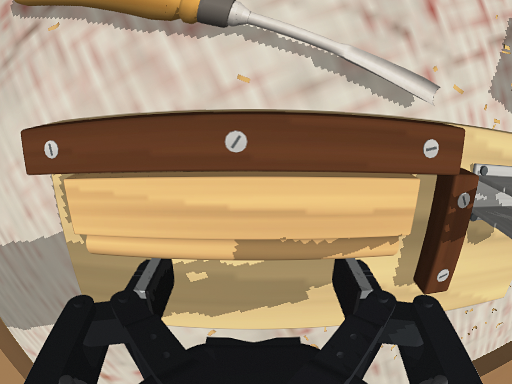

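The blank stopped, the force rose to about 6 N, and tool x is -14.7 against the expected -15 when seated. The far side is now closed against the fence along its length. I back off, rise, shut the fingers and go round to the left end.

servo_tool(
  rows=[
    {"fingers": 8.5,"x": -0.2,"y": 0,"z": 0,"turn": 0},
    {"fingers": 8.5,"x": -1.3,"y": 0,"z": 0,"turn": 0},
    {"fingers": 8.5,"x": -1.5,"y": 0,"z": 0,"turn": 0},
    {"fingers": 8.5,"x": 0,"y": 0,"z": -3.5,"turn": 0},
    {"fingers": 0,"x": 0,"y": 0,"z": -3.5,"turn": 0},
    {"fingers": 0,"x": 0,"y": -3.8,"z": 0,"turn": 0},
    {"fingers": 0,"x": 0,"y": -3.8,"z": 0,"turn": 0},
    {"fingers": 0,"x": 0,"y": -3.8,"z": 0,"turn": 0},
    {"fingers": 0,"x": 3.2,"y": 0,"z": 0,"turn": 0},
    {"fingers": 0,"x": 3.2,"y": 0,"z": 0,"turn": 0},
  ],
)

```text
clock: 7.32
position: [714.1, 70.1, 45.0]
ee_rot: [0.978, -0.207, 0.001, -0.0]
contact_force: [-0.2, 0.2, 0.3]
gripper_width: 12.2
```

```bash
python3 -c "
from h import *
plan(18,160,-9)
print(arm.read_state()['gripper_width'])"; python3 tips.py 11 20
```

```text
tool shift cm [-0.28  0.39  5.4 ] world [ -4.   -2.4 -54. ] toolz [ 0.003  0.    -1.   ]
turn about tool z deg 0.36 TCP jig [ 20.6 163.8] 45.0 toolx [ 0.915 -0.405  0.002] F [-0.2  0.2  0.3] 7.3167
12.205463242021784
[714.1  70.1  45. ] [ 20.6 163.8] [-0.2  0.2  0.3] 7.3167
scene lowest z of tool's back face [20.2 20.6 20.7 20.7 25.9 28.3 30.7 34.8 35.1 35.3 36.  36.5]
```

View pics/w11.png

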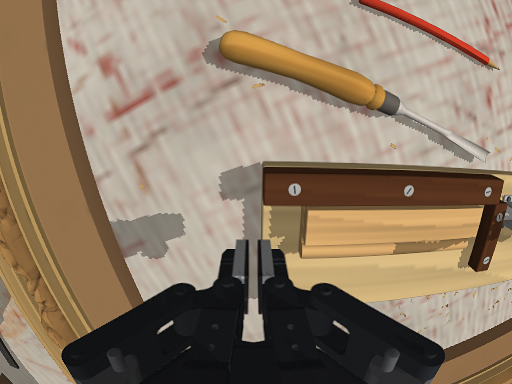

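View pics/s11.png

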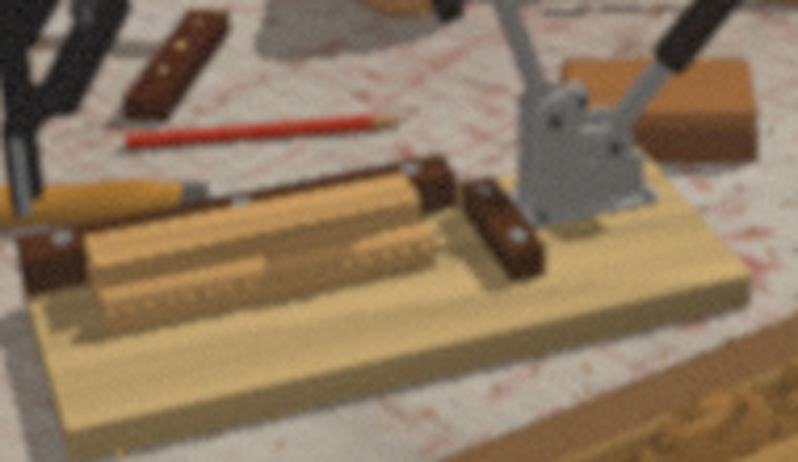

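The blank's far side lies along the fence, and the shut fingers are left of the board. Next I settle the fingers, measure the tip height and the remaining gap, and check flushness.

servo_tool(
  rows=[
    {"fingers": 0,"x": -0.2,"y": 0.2,"z": 0,"turn": 0},
    {"fingers": 0,"x": 0,"y": 0,"z": 0,"turn": 0},
  ],
)

```text
clock: 7.58
position: [708.9, 65.3, 43.7]
ee_rot: [0.978, -0.21, -0.001, 0.0]
contact_force: [0.4, 0.4, 0.6]
gripper_width: 0.0
```

```bash
cat > meas.py <<'E'
from h import *
import cv2,sys
np.set_printoptions(precision=1,suppress=True)
k=sys.argv[1]
s=arm.read_state();c=toj(s["position"]);print(s["position"].round(1),c,s["contact_force"].round(1),s["gripper_width"],s["clock"])
m=arm.camera_model("wrist");T=np.array(m["pose"])
w,dw=arm.get_image("wrist");cv2.imwrite(f"pics/w{k}.png",w[:,:,::-1])
V,U=np.mgrid[0:384,0:512]
x=U-m["cx"];y=V-m["cy"];th=np.hypot(x,y)/m["fx"];ph=np.arctan2(y,x)
d=np.stack([np.tan(th)*np.cos(ph),np.tan(th)*np.sin(ph),np.ones_like(th)],-1)*dw[...,None]
P=d@T[:3,:3].T+T[:3,3];J=(P[...,:2]-t)@Q;Z=P[...,2]
tip=(abs(J[...,0]-c[0]-11)<4)&(abs(J[...,1]-c[1])<25)&(dw>0)&(th<1.3)&(Z>s["position"][2]+15)
z=np.sort(Z[tip]);print("tip front face lowest",z[:8], "offset",z[3]-s["position"][2] if len(z)>3 else None)
ys=J[...,1][tip];print("tip y range",ys.min()-c[1],ys.max()-c[1])
fl=(Z>41.5)&(Z<48)&(J[...,0]>-15)&(J[...,0]<55)&(J[...,1]>-70)&(J[...,1]<150)&(dw>0)
import numpy as n
q=J[fl];print("blank flat: n",len(q),"x",n.percentile(q[:,0],[1,99]),"y",n.percentile(q[:,1],[.5,99.5]))
# far edge line
e=[]
for yy in range(-30,115,10):
    b=q[abs(q[:,1]-yy)<4]
    if len(b)>10:e.append((yy,n.percentile(b[:,0],97)))
e=n.array(e)
if len(e)>3: f=n.polyfit(e[:,0],e[:,1],1);print("far edge slope deg",n.degrees(n.arctan(f[0])),"x at 25",n.polyval(f,25))
E
python3 meas.py 12; python3 tips.py 12b 20
```

```text
[708.9  65.3  43.7] [ 17.9 157.3] [0.4 0.4 0.6] 0.0006474178801085962 7.5833
tip front face lowest [78.8 78.9 79.3 79.4 79.4 79.4 79.5 79.5] offset 35.633956542130996
tip y range -24.989871726232053 24.98800834902616
blank flat: n 6183 x [14.6 40. ] y [-21.  126.8]
far edge slope deg -0.1143233481962788 x at 25 39.66227584610537
[708.9  65.5  44.1] [ 17.8 157.5] [-0.2 -0.  -0.2] 7.6333
scene lowest z of tool's back face [20.  20.1 20.1 20.2 20.5 20.7 23.1 26.2 27.9 30.9 35.  35.8]
```

View pics/w12.png

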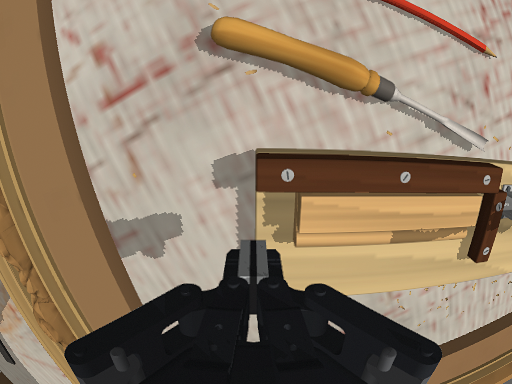

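The far edge is parallel within 0.1° at x 39.7, so it is flush with the fence. The blank spans y≈-22 to 128, which leaves about 28 mm to the stop. The shut tips sit 36 mm above the reported TCP. I descend to a tip height of about 28.

servo_tool(
  rows=[
    {"fingers": 0,"x": 0,"y": 0,"z": 2.5,"turn": 0},
    {"fingers": 0,"x": 0,"y": 0,"z": 1.5,"turn": 0},
    {"fingers": 0,"x": 0,"y": 0,"z": 1.2,"turn": 0},
    {"fingers": 0,"x": 0,"y": 0.5,"z": 0,"turn": 0},
    {"fingers": 0,"x": 0,"y": 0.4,"z": 0,"turn": 0},
    {"fingers": 0,"x": 0,"y": 0,"z": 0,"turn": 0},
  ],
)

```text
clock: 8.23
position: [706.4, 56.8, -6.6]
ee_rot: [0.978, -0.21, 0.001, -0.0]
contact_force: [-0.0, -0.3, 0.3]
gripper_width: -0.1
```

```bash
python3 meas.py 13; python3 tips.py 13b 20
```

```text
[706.4  56.8  -6.6] [ 19.1 148.6] [-0.  -0.3  0.3] -0.0824254665034094 8.2333
tip front face lowest [15.4 15.5 15.6 15.8 15.9 15.9 16.  16.1] offset 22.42780563542318
tip y range -24.998687425562125 24.996416305909406
blank flat: n 9213 x [14.5 40.2] y [-19.1 147. ]
far edge slope deg 0.6313489973385695 x at 25 39.40386501064432
[706.9  57.2  -6.3] [ 19.3 149.1] [ 0.2  0.5 -0.6] 8.2833
scene lowest z of tool's back face [20.  20.1 20.2 20.3 20.6 21.6 25.1 28.1 28.5 29.6 29.6 30. ]
```

View pics/w13.png

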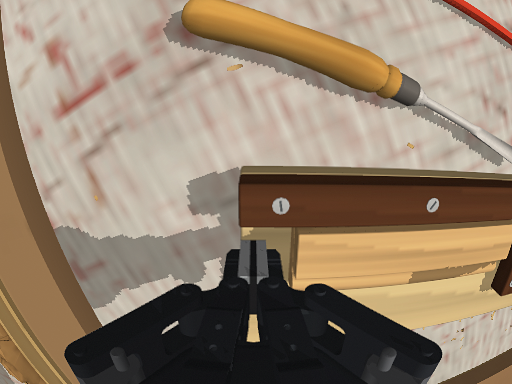

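View pics/s13b.png

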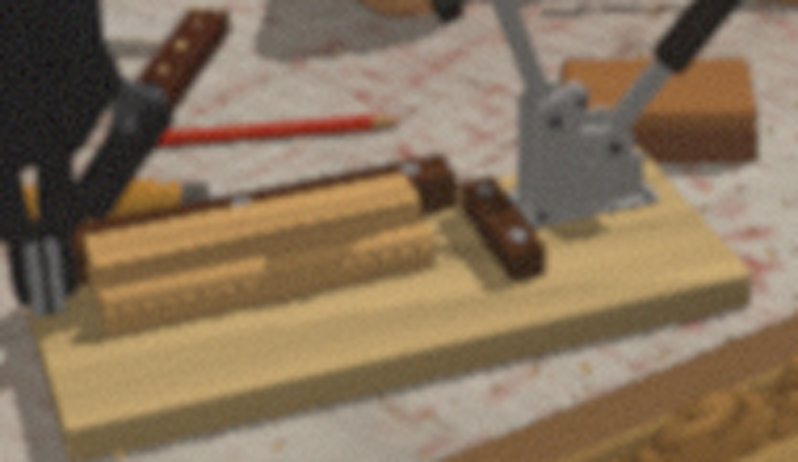

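The fingertip at (45,300) in the scene crop stands just left of the blank's end (80,260), clear of the fence. Now I push right slowly.

servo_tool(
  rows=[
    {"fingers": 0,"x": -0.1,"y": 0.2,"z": 0,"turn": 0},
    {"fingers": 0,"x": 0,"y": 0.2,"z": 0,"turn": 0},
    {"fingers": 0,"x": 0,"y": 0.2,"z": 0,"turn": 0},
    {"fingers": 0,"x": 0,"y": 0.2,"z": 0,"turn": 0},
    {"fingers": 0,"x": 0,"y": 0.2,"z": 0,"turn": 0},
    {"fingers": 0,"x": 0,"y": 0.2,"z": 0,"turn": 0},
    {"fingers": 0,"x": 0,"y": 0.2,"z": 0,"turn": 0},
    {"fingers": 0,"x": 0,"y": 0.2,"z": 0,"turn": 0},
  ],
)

```text
clock: 9.05
position: [698.9, 43.4, -7.6]
ee_rot: [0.978, -0.21, 0.0, -0.0]
contact_force: [0.6, 0.7, -0.7]
gripper_width: 0.3
```

servo_tool(
  rows=[
    {"fingers": 0,"x": 0,"y": 0.2,"z": 0,"turn": 0},
    {"fingers": 0,"x": 0,"y": 0.2,"z": 0,"turn": 0},
    {"fingers": 0,"x": 0,"y": 0.2,"z": 0,"turn": 0},
    {"fingers": 0,"x": 0,"y": 0,"z": 0,"turn": 0},
  ],
)

```text
clock: 9.38
position: [696.1, 37.5, -7.7]
ee_rot: [0.978, -0.21, -0.0, 0.0]
contact_force: [1.0, -0.2, 1.0]
gripper_width: 0.0
```

```bash
python3 meas.py 14; python3 tips.py 14b 20
```

```text
[696.1  37.5  -7.7] [ 17.6 126.8] [ 1.  -0.2  1. ] 0.037367813988096084 9.3833
tip front face lowest [15.2 15.6 15.7 15.8 15.8 15.9 15.9 16. ] offset 23.43120305153713
tip y range -24.999561355156402 24.985012113108894
blank flat: n 10088 x [14.3 40.3] y [-35.2 136.8]
far edge slope deg 0.15212023290843377 x at 25 39.87138525102565
[696.   37.6  -7.8] [ 17.5 126.7] [-0.4  0.6  0.2] 9.4333
scene lowest z of tool's back face [20.  20.1 20.1 20.1 20.2 20.3 20.4 20.5 20.5 20.9 21.2 23.7]
```

View pics/w14.png

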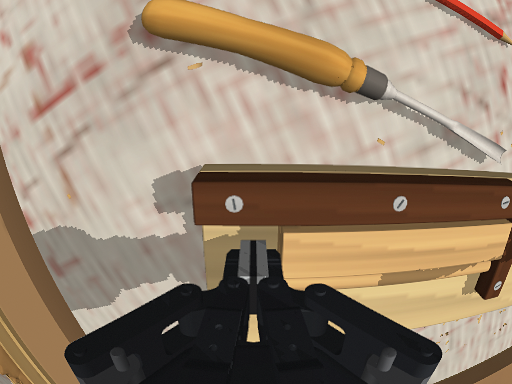

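View pics/s14b.png

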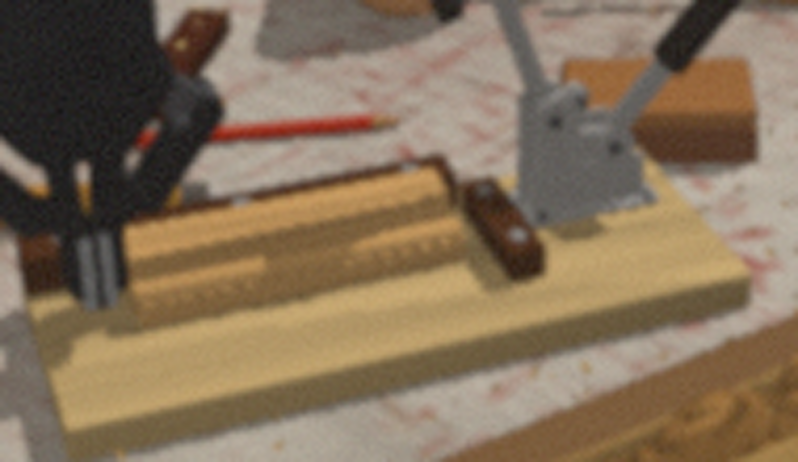

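The blank is sliding along the fence and its right end is at y≈-36, with about 13 mm to go. The force is negligible.

servo_tool(
  rows=[
    {"fingers": 0,"x": 0,"y": 0.2,"z": 0,"turn": 0},
    {"fingers": 0,"x": 0,"y": 0.2,"z": 0,"turn": 0},
    {"fingers": 0,"x": 0,"y": 0.2,"z": 0,"turn": 0},
    {"fingers": 0,"x": 0,"y": 0.2,"z": 0,"turn": 0},
    {"fingers": 0,"x": 0,"y": 0.1,"z": 0,"turn": 0},
    {"fingers": 0,"x": 0,"y": 0.1,"z": 0,"turn": 0},
  ],
)

```text
clock: 10.03
position: [691.8, 28.5, -8.0]
ee_rot: [0.978, -0.21, -0.0, 0.0]
contact_force: [0.3, 0.6, -1.0]
gripper_width: -0.4
```

servo_tool(
  rows=[
    {"fingers": 0,"x": 0,"y": 0.1,"z": 0,"turn": 0},
    {"fingers": 0,"x": 0,"y": 0.1,"z": 0,"turn": 0},
  ],
)

```text
clock: 10.2
position: [691.2, 26.8, -7.9]
ee_rot: [0.978, -0.21, -0.0, 0.0]
contact_force: [0.4, 0.1, -0.3]
gripper_width: 0.1
```

```bash
python3 meas.py 15; python3 tips.py 15b 20
```

```text
[691.2  26.8  -7.9] [ 17.5 115. ] [ 0.4  0.1 -0.3] 0.13350260218001864 10.2
tip front face lowest [15.8 15.8 15.9 16.  16.  16.  16.  16.2] offset 23.901564411960713
tip y range -24.999611209451814 24.995300154285005
blank flat: n 10099 x [14.5 40.4] y [-46.7 125.2]
far edge slope deg -1.443524416648354 x at 25 39.57769252664457
[691.1  26.7  -7.9] [ 17.4 114.8] [-0.1 -0.8 -0.4] 10.25
scene lowest z of tool's back face [20.1 20.5 20.6 20.6 22.2 24.6 27.5 28.1 28.4 28.6 29.2 29.4]
```

View pics/s15b.png

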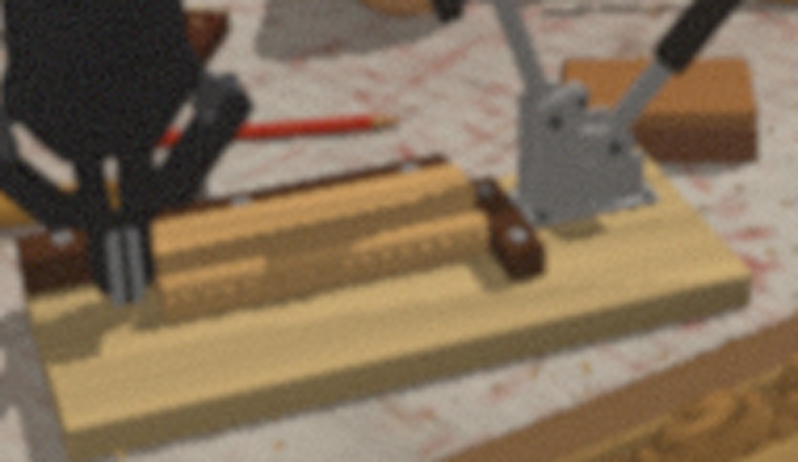

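The blank is almost at the stop; the slope estimate at the end of the view includes gripper pixels. I continue in 1 mm rows until the force shows contact.

servo_tool(
  rows=[
    {"fingers": 0,"x": 0,"y": 0.1,"z": 0,"turn": 0},
    {"fingers": 0,"x": 0,"y": 0,"z": 0,"turn": 0},
  ],
)

```text
clock: 10.52
position: [691.1, 26.3, -7.7]
ee_rot: [0.978, -0.21, 0.0, -0.0]
contact_force: [1.0, 1.4, -0.2]
gripper_width: -0.0
```

servo_tool(
  rows=[
    {"fingers": 0,"x": 0,"y": 0.1,"z": 0,"turn": 0},
    {"fingers": 0,"x": 0,"y": 0,"z": 0,"turn": 0},
  ],
)

```text
clock: 10.68
position: [691.2, 26.2, -7.6]
ee_rot: [0.978, -0.21, 0.001, -0.001]
contact_force: [1.1, 3.3, -0.2]
gripper_width: 0.1
```

servo_tool(
  rows=[
    {"fingers": 0,"x": 0,"y": 0.1,"z": 0,"turn": 0},
    {"fingers": 0,"x": 0,"y": 0,"z": 0,"turn": 0},
  ],
)

```text
clock: 10.85
position: [691.2, 26.2, -7.5]
ee_rot: [0.978, -0.209, 0.001, -0.001]
contact_force: [0.8, 6.6, -0.7]
gripper_width: -0.1
```

The stop is reached: the tool stopped and the force rose to 6.6 N. I back off, rise and check.

servo_tool(
  rows=[
    {"fingers": 0,"x": 0,"y": -0.3,"z": 0,"turn": 0},
    {"fingers": 0,"x": 0,"y": -1.5,"z": 0,"turn": 0},
    {"fingers": 0,"x": 0,"y": 0,"z": -2,"turn": 0},
    {"fingers": 0,"x": 0,"y": 0,"z": -4,"turn": 0},
    {"fingers": 0,"x": 0,"y": 0,"z": -4,"turn": 0},
    {"fingers": 0,"x": -3,"y": 0,"z": -2.5,"turn": 0},
    {"fingers": 0,"x": -4,"y": 0,"z": -1,"turn": 0},
    {"fingers": 0,"x": -4,"y": 0,"z": -1,"turn": 0},
    {"fingers": 0,"x": -4,"y": 0,"z": -1,"turn": 0},
    {"fingers": 0,"x": 0,"y": 0,"z": 0,"turn": 0},
  ],
)

```text
clock: 11.68
position: [555.9, 103.8, 149.8]
ee_rot: [0.978, -0.208, -0.0, -0.0]
contact_force: [-0.8, -0.8, 0.3]
gripper_width: 0.3
```

```bash
python3 meas.py 16; python3 tips.py 16b 20
```

```text
[555.9 103.8 149.8] [-137.5  129.6] [-0.8 -0.8  0.3] 0.3085214359978473 11.6833
tip front face lowest [185.5 185.6 185.7 185.7 185.8 185.8 185.8 185.9] offset 35.88515753024839
tip y range -24.99427169494264 24.993758845145123
blank flat: n 3471 x [13.8 39.5] y [-48.5 100.2]
far edge slope deg 0.35763452262109446 x at 25 38.7037405868195
[558.7 103.4 149.4] [-134.8  130.4] [ 0.6 -0.7  0. ] 11.7333
scene lowest z of tool's back face [183.4 183.4 183.9 184.5 184.5 184.7 184.8 185.1 185.2 185.2 185.7 185.9]
```

View pics/w16.png

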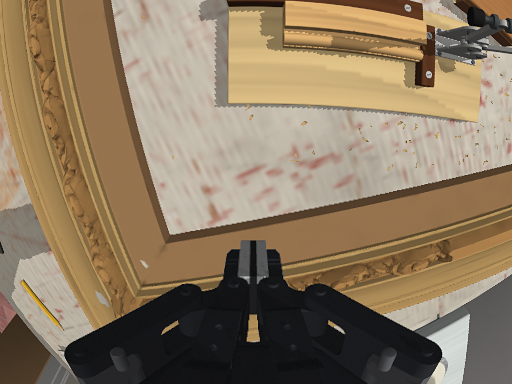

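View pics/s16b.png

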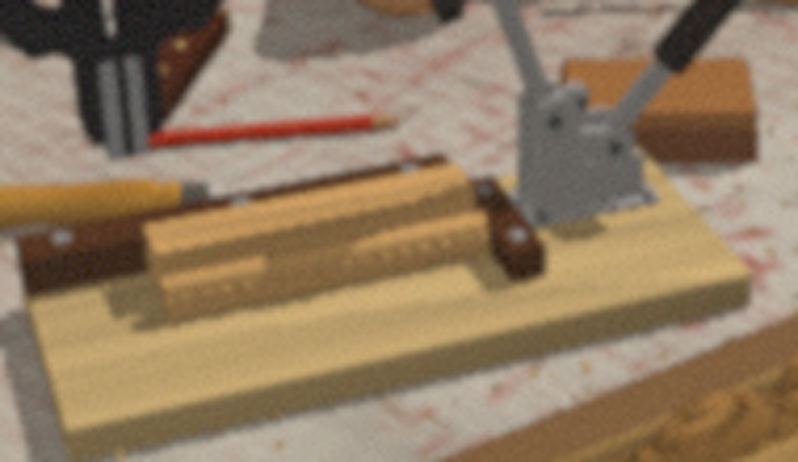

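The blank spans y -49 to 100 with its right end at the stop, and its far edge is at the fence with only noise-level slope. It looks seated. Now I go over to the clamp handle, tips at z≈185 and above everything.

servo_tool(
  rows=[
    {"fingers": 0,"x": 1.8,"y": 3.5,"z": 0,"turn": 0},
    {"fingers": 0,"x": 1.8,"y": 3.5,"z": 0,"turn": 0},
    {"fingers": 0,"x": 1.8,"y": 3.5,"z": 0,"turn": 0},
    {"fingers": 0,"x": 1.8,"y": 3.5,"z": 0,"turn": 0},
    {"fingers": 0,"x": 1.8,"y": 3.5,"z": 0,"turn": 0},
    {"fingers": 0,"x": 1.8,"y": 3.5,"z": 0,"turn": 0},
    {"fingers": 0,"x": 1.6,"y": 3.5,"z": 0,"turn": 0},
    {"fingers": 0,"x": 1.4,"y": 3.5,"z": 0,"turn": 0},
    {"fingers": 0,"x": 0,"y": 3.5,"z": 0,"turn": 0},
    {"fingers": 0,"x": 0,"y": 0,"z": 0,"turn": 0},
  ],
)

```text
clock: 12.67
position: [555.5, -247.8, 145.5]
ee_rot: [0.977, -0.214, -0.002, 0.001]
contact_force: [-0.1, -0.6, 0.1]
gripper_width: -0.1
```

```bash
python3 meas.py 17; python3 -c "
from h import *
import cv2
plan(26,-185,125)
for n in ('top','scene'):
    p,d=arm.get_image(n);np.save('pics/%s17.npy'%n,p);np.save('pics/%s17d.npy'%n,d)
    p=p[155:295,130:345] if n=='top' else p[150:290,130:345]
    cv2.imwrite('pics/%s17.png'%n,cv2.resize(p[:,:,::-1],None,fx=3.7,fy=3.7,interpolation=cv2.INTER_CUBIC))
"
```

```text
[ 555.5 -247.8  145.5] [   6.4 -191.2] [-0.1 -0.6  0.1] -0.12082136276889464 12.6667
tip front face lowest [180.3 180.3 180.8 181.2 181.2 181.2 181.3 181.4] offset 35.721004923757704
tip y range -24.99083224248818 24.993633888670075
blank flat: n 2283 x [14.6 40. ] y [-49.4  99. ]
far edge slope deg -0.004623561118481373 x at 25 39.486563022989095
tool shift cm [ 1.96 -0.42  2.06] world [ 19.5  -4.4 -20.6] toolz [-0.003 -0.    -1.   ]
turn about tool z deg -0.37 TCP jig [   6.4 -189. ] 145.6 toolx [ 0.909 -0.416 -0.002] F [ 0.6 -0.6  0.2] 12.7167
```

View pics/w17.png

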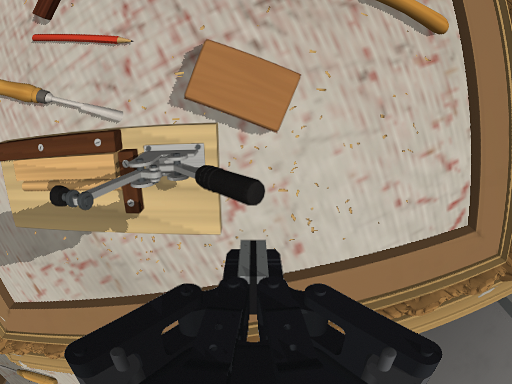

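View pics/top17.png

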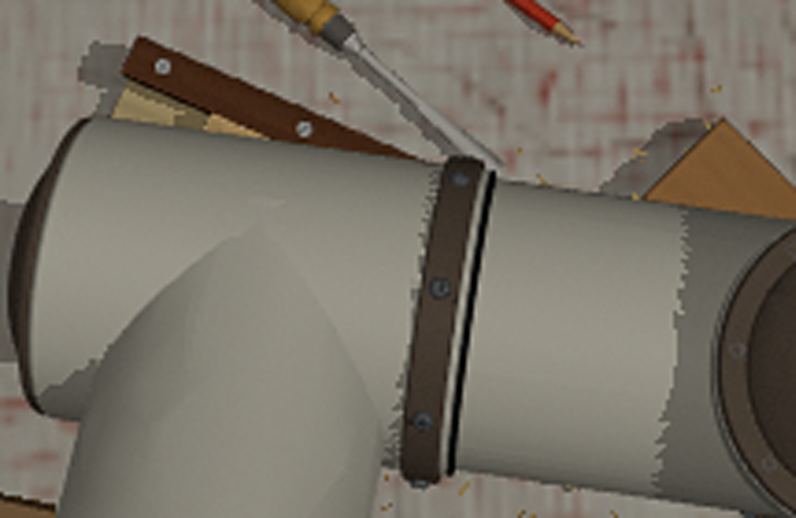

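View pics/scene17.png

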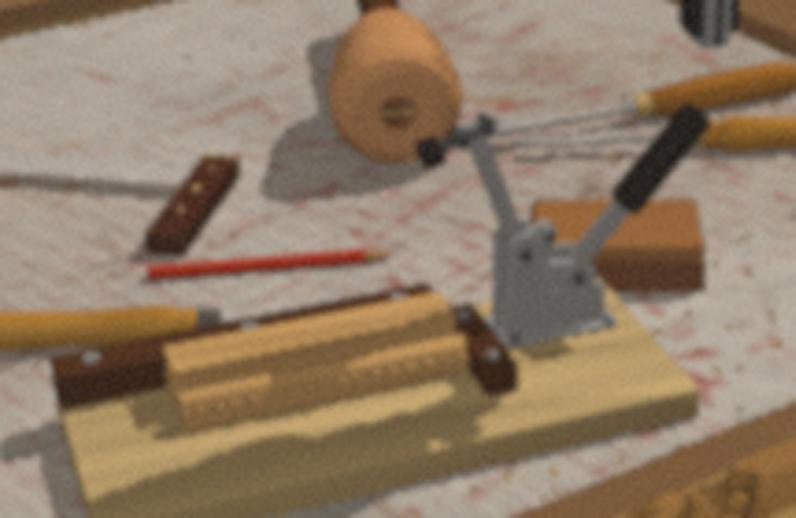

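The wrist view shows the black grip at (197-265, 170-205), with its end at (255,192). The blank still measures seated: slope 0.0°, y -49 to 99. I locate the grip by depth and check the forearm's height over the clamp.

Run:
```python
from h import *
import cv2
np.set_printoptions(precision=1,suppress=True)
D=np.load("pics/top17d.npy")
for c in((300,200),(300,350),(200,400),(550,300),(450,300)): print("arm top",c,dep("top",*tz(*c),D))
m=arm.camera_model("wrist");T=np.array(m["pose"]);w,dw=arm.get_image("wrist")
V,U=np.mgrid[0:384,0:512];x=U-m["cx"];y=V-m["cy"];th=np.hypot(x,y)/m["fx"];ph=np.arctan2(y,x)
P=(np.stack([np.tan(th)*np.cos(ph),np.tan(th)*np.sin(ph),np.ones_like(th)],-1)*dw[...,None])@T[:3,:3].T+T[:3,3]
J=(P[...,:2]-t)@Q;Z=P[...,2]
k=(w.max(2)<60)&(V<212)&(V>155)&(U>185)&(U<275)&(Z>70)
for yy in range(-205,-130,8):
    b=k&(abs(J[...,1]-yy)<3)
    if b.sum()>5: i=Z[b].argmax();print(yy,b.sum(),"top z",np.percentile(Z[b],95),"x at top",np.median(J[...,0][b&(Z>np.percentile(Z[b],85))]),"x range",J[...,0][b].min(),J[...,0][b].max())
```

```text
arm top (300, 200) [ 602.2 -100.5  510.3]
arm top (300, 350) [ 563.3 -102.3  522.9]
arm top (200, 400) [551.1 -80.1 536.8]
arm top (550, 300) [ 575.6 -164.4  513.8]
arm top (450, 300) [ 575.5 -139.4  520.2]
-197 129 top z 130.25478167410716 x at top 25.89253686356105 x range 18.015564282918422 33.38594578592725
-189 245 top z 135.23228882549049 x at top 25.610992566932715 x range 18.447420919141 90.44707211255496
-181 216 top z 131.5165971465959 x at top 25.904793239174175 x range 18.78733659933404 34.78468362856444
-173 199 top z 123.24220072070281 x at top 25.240616977495783 x range 18.93317481239469 34.68873616761684
-165 181 top z 114.1821772330093 x at top 25.087134961211678 x range 18.66979173927684 35.53262224428562
-157 166 top z 106.05133256693473 x at top 25.96691516046814 x range 18.00427099933552 35.4039633234936
-149 108 top z 97.40547644911358 x at top 25.765525282619446 x range 18.85942909704653 34.59513367627154
```

The grip is at x≈26 and its top at y≈-181 is z≈131.5. Geometry gives (-181, 130), which agrees. The forearm stays high above the clamp. I position over the spot and stop short of contact.

servo_tool(
  rows=[
    {"fingers": 0,"x": 1,"y": -0.4,"z": 0,"turn": -0.4},
    {"fingers": 0,"x": 1,"y": -0.4,"z": 0,"turn": 0},
    {"fingers": 0,"x": 0,"y": 0,"z": 1.8,"turn": 0},
    {"fingers": 0,"x": 0,"y": 0,"z": 1.2,"turn": 0},
    {"fingers": 0,"x": 0,"y": 0,"z": 0.6,"turn": 0},
    {"fingers": 0,"x": 0,"y": 0,"z": 0,"turn": 0},
  ],
)

```text
clock: 13.37
position: [578.4, -241.3, 109.3]
ee_rot: [0.979, -0.206, -0.002, 0.0]
contact_force: [0.2, 0.8, 0.6]
gripper_width: -0.2
```

```bash
cat > hc.py <<'E'
from h import *
import cv2,sys
k=sys.argv[1];plan(26,float(sys.argv[2]),float(sys.argv[3]))
p,d=arm.get_image('scene');cv2.imwrite(f'pics/s{k}.png',cv2.resize(p[150:290,170:385,::-1],None,fx=3.7,fy=3.7,interpolation=cv2.INTER_CUBIC))
w,_=arm.get_image('wrist');cv2.imwrite(f'pics/w{k}.png',w[:,:,::-1])
E
python3 hc.py 18 -181 101
```

```text
tool shift cm [0.14 0.52 0.83] world [-0.8 -5.3 -8.3] toolz [-0.004  0.001 -1.   ]
turn about tool z deg 0.49 TCP jig [  24.6 -175.8] 109.3 toolx [ 0.915 -0.402 -0.004] F [0.2 0.8 0.6] 13.3667
```

View pics/w18.png

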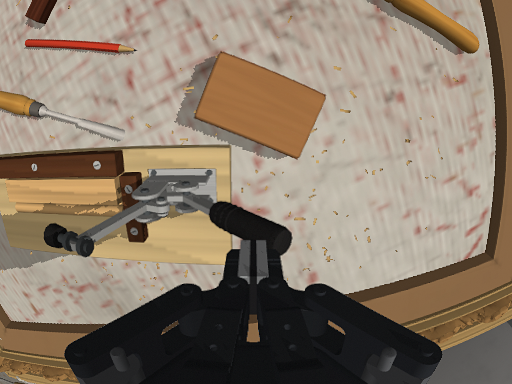

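View pics/s18.png

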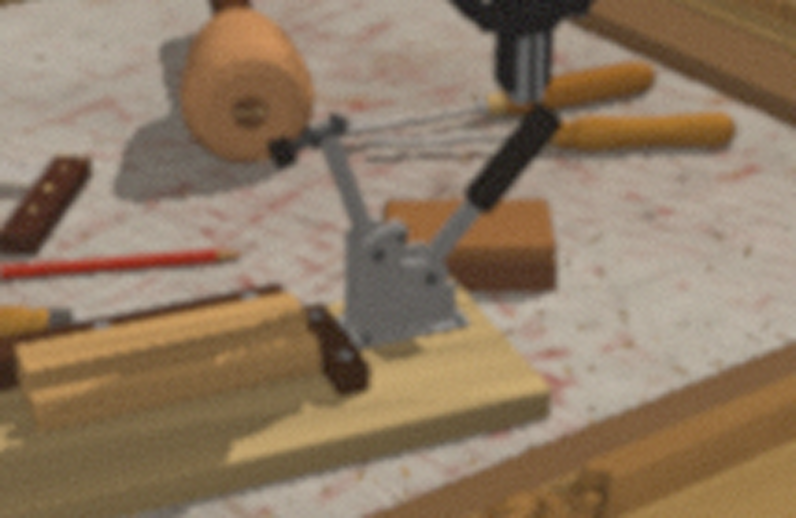

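The tip hangs just above the grip's end, at (525,100) in the scene crop. I centre it and start down, following the arc.

servo_tool(
  rows=[
    {"fingers": 0,"x": 0.1,"y": 0.6,"z": 0,"turn": 0.4},
    {"fingers": 0,"x": 0,"y": 0,"z": 0.4,"turn": 0},
    {"fingers": 0,"x": 0,"y": 0,"z": 0.4,"turn": 0},
    {"fingers": 0,"x": 0,"y": 0.3,"z": 0.3,"turn": 0},
    {"fingers": 0,"x": 0,"y": 0.3,"z": 0.3,"turn": 0},
    {"fingers": 0,"x": 0,"y": 0.3,"z": 0.3,"turn": 0},
  ],
)

```text
clock: 13.97
position: [574.0, -257.6, 95.0]
ee_rot: [0.978, -0.21, 0.001, 0.0]
contact_force: [-1.6, -2.6, 4.3]
gripper_width: -0.2
```

```bash
python3 hc.py 19 -190 92
```

```text
tool shift cm [-0.13 -0.25  0.3 ] world [-0.2  2.8 -3. ] toolz [ 0.002 -0.001 -1.   ]
turn about tool z deg 0.02 TCP jig [  27.3 -192.5] 95.0 toolx [ 0.912 -0.41   0.002] F [-1.6 -2.6  4.3] 13.9667
```

View pics/w19.png

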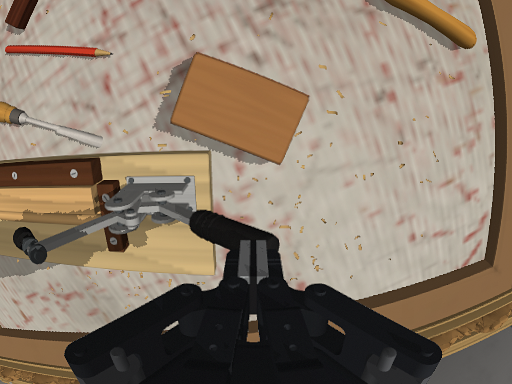

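View pics/s19.png

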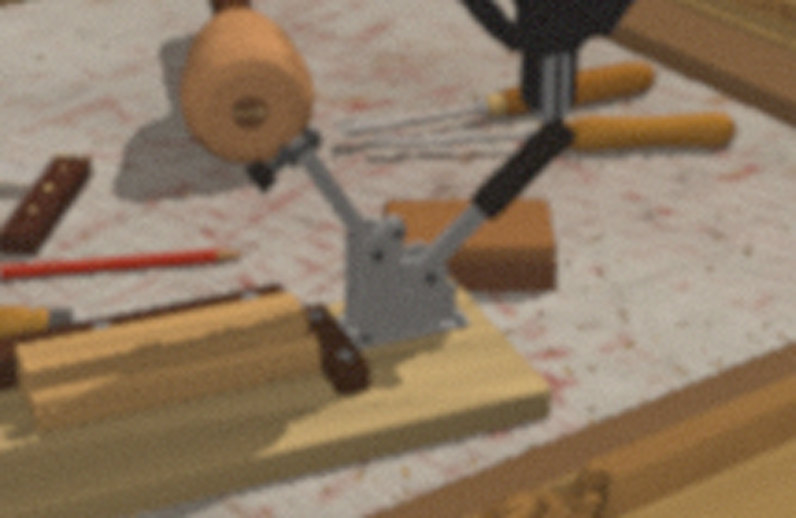

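The handle is turning with about 4 N, and the tip sits on the grip's end at (555,120). I follow the arc on down.

servo_tool(
  rows=[
    {"fingers": 0,"x": -0.1,"y": 0.13,"z": 0.3,"turn": 0},
    {"fingers": 0,"x": 0,"y": 0.13,"z": 0.3,"turn": 0},
    {"fingers": 0,"x": 0,"y": 0.14,"z": 0.3,"turn": 0},
    {"fingers": 0,"x": 0,"y": 0.14,"z": 0.3,"turn": 0},
    {"fingers": 0,"x": 0,"y": 0.14,"z": 0.3,"turn": 0},
    {"fingers": 0,"x": 0,"y": 0.14,"z": 0.3,"turn": 0},
  ],
)

```text
clock: 14.57
position: [569.1, -263.4, 75.5]
ee_rot: [0.978, -0.21, -0.0, -0.0]
contact_force: [0.3, 0.3, 2.0]
gripper_width: -0.3
```

servo_tool(
  rows=[
    {"fingers": 0,"x": 0,"y": 0.2,"z": 0.4,"turn": 0},
    {"fingers": 0,"x": 0,"y": 0.2,"z": 0.4,"turn": 0},
    {"fingers": 0,"x": 0,"y": 0.2,"z": 0.4,"turn": 0},
    {"fingers": 0,"x": 0,"y": 0.2,"z": 0.4,"turn": 0},
  ],
)

```text
clock: 14.9
position: [565.8, -271.0, 59.5]
ee_rot: [0.978, -0.21, -0.0, -0.0]
contact_force: [0.3, 0.4, 1.2]
gripper_width: -0.3
```

```bash
python3 hc.py 20 -210.5 60
```

```text
tool shift cm [ 0.07  0.24 -0.05] world [-0.4 -2.5  0.5] toolz [-0.001  0.    -1.   ]
turn about tool z deg 0.01 TCP jig [  25.3 -208.1] 59.5 toolx [ 0.912 -0.41  -0.001] F [0.3 0.4 1.2] 14.9
```

View pics/w20.png

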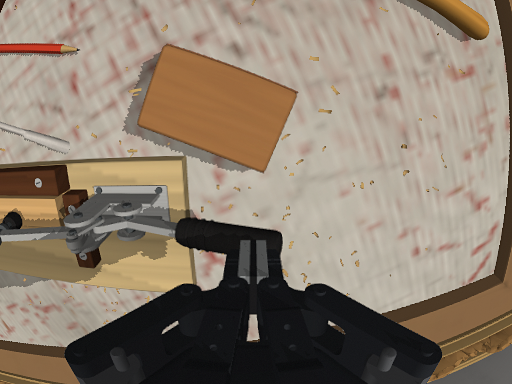

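View pics/s20.png

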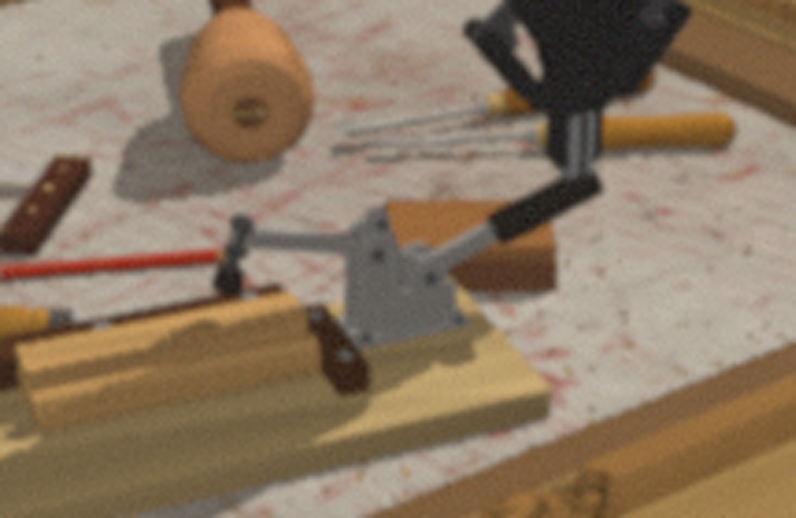

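The handle is about two-thirds down, the arm is coming level over the blank, and contact is light.

servo_tool(
  rows=[
    {"fingers": 0,"x": 0.05,"y": 0.2,"z": 0.35,"turn": 0},
    {"fingers": 0,"x": 0,"y": 0.15,"z": 0.35,"turn": 0},
    {"fingers": 0,"x": 0,"y": 0.15,"z": 0.35,"turn": 0},
    {"fingers": 0,"x": 0,"y": 0.15,"z": 0.35,"turn": 0},
    {"fingers": 0,"x": 0,"y": 0.15,"z": 0.35,"turn": 0},
  ],
)

```text
clock: 15.42
position: [563.5, -278.5, 42.4]
ee_rot: [0.978, -0.21, 0.0, -0.0]
contact_force: [0.7, 1.9, 2.6]
gripper_width: 0.1
```

servo_tool(
  rows=[
    {"fingers": 0,"x": 0,"y": 0.08,"z": 0.3,"turn": 0},
    {"fingers": 0,"x": 0,"y": 0.08,"z": 0.3,"turn": 0},
    {"fingers": 0,"x": 0,"y": 0.08,"z": 0.3,"turn": 0},
    {"fingers": 0,"x": 0,"y": 0.08,"z": 0.3,"turn": 0},
  ],
)

```text
clock: 15.75
position: [562.3, -281.5, 30.7]
ee_rot: [0.978, -0.21, 0.0, 0.0]
contact_force: [0.2, 2.2, 2.3]
gripper_width: -0.1
```

```bash
python3 hc.py 21 -220 21.5
```

```text
tool shift cm [-0.04  0.09  0.92] world [-0.7 -0.6 -9.2] toolz [ 0.001 -0.    -1.   ]
turn about tool z deg 0.02 TCP jig [  26.4 -219.1] 30.7 toolx [ 0.912 -0.41   0.001] F [0.2 2.2 2.3] 15.75
```

View pics/s21.png

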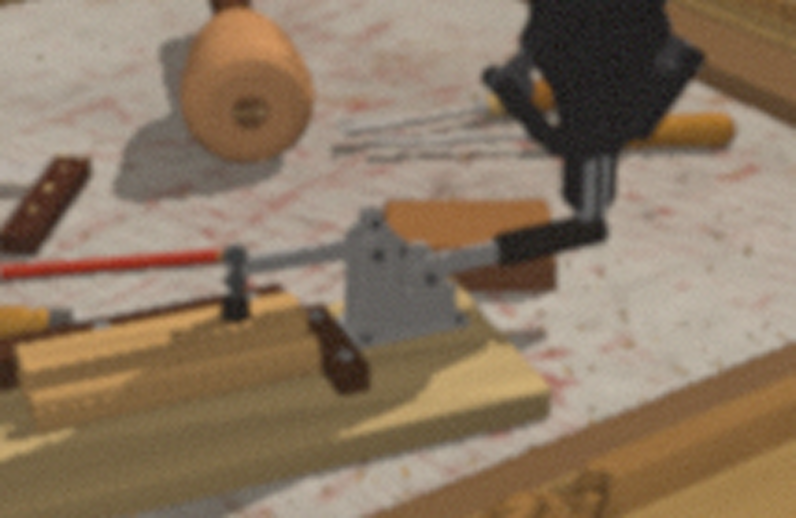

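The foot is just reaching the blank's flat top, at (235,310). I press on in small steps and watch the force.

servo_tool(
  rows=[
    {"fingers": 0,"x": 0,"y": 0.05,"z": 0.2,"turn": 0},
    {"fingers": 0,"x": 0,"y": 0,"z": 0.2,"turn": 0},
    {"fingers": 0,"x": 0,"y": 0,"z": 0.2,"turn": 0},
  ],
)

```text
clock: 16.1
position: [561.7, -282.3, 24.9]
ee_rot: [0.978, -0.21, 0.0, 0.0]
contact_force: [-1.1, 2.5, 13.3]
gripper_width: -0.0
```

servo_tool(
  rows=[
    {"fingers": 0,"x": 0,"y": 0,"z": 0.1,"turn": 0},
    {"fingers": 0,"x": 0,"y": 0,"z": 0.1,"turn": 0},
    {"fingers": 0,"x": 0,"y": 0,"z": 0.1,"turn": 0},
    {"fingers": 0,"x": 0,"y": 0,"z": 0,"turn": 0},
  ],
)

```text
clock: 16.43
position: [561.8, -282.4, 24.8]
ee_rot: [0.978, -0.209, 0.0, 0.001]
contact_force: [-4.5, 1.8, 15.0]
gripper_width: -0.3
```

servo_tool(
  rows=[
    {"fingers": 0,"x": 0,"y": 0,"z": 0.1,"turn": 0},
    {"fingers": 0,"x": 0,"y": 0,"z": 0,"turn": 0},
  ],
)

```text
clock: 16.6
position: [561.9, -282.4, 24.7]
ee_rot: [0.978, -0.209, 0.0, 0.001]
contact_force: [-4.9, 4.2, 20.2]
gripper_width: 0.1
```

```bash
python3 hc.py 22 -220 21.5
```

```text
tool shift cm [-0.04 -0.01  0.32] world [-0.3  0.3 -3.2] toolz [ 0.001 -0.002 -1.   ]
turn about tool z deg 0.09 TCP jig [  26.4 -220.1] 24.7 toolx [ 0.913 -0.409  0.001] F [-4.9  4.2 20.2] 16.6
```

View pics/s22.png

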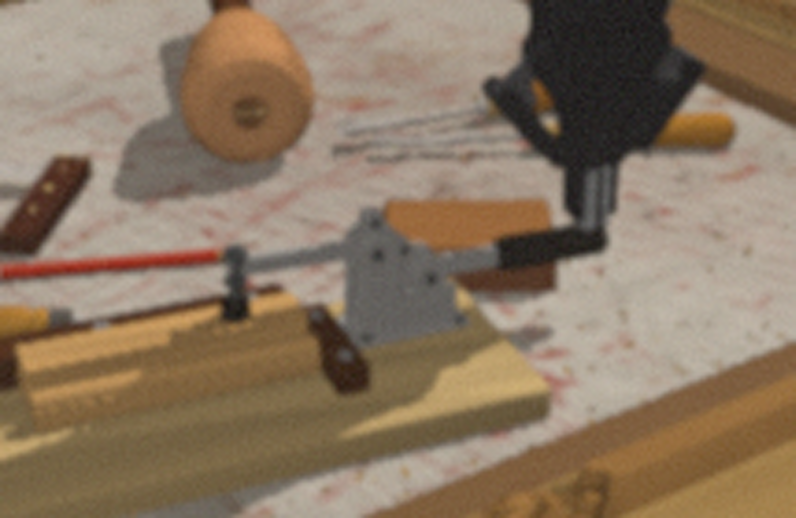

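The tool stopped at z 24.7 with the force climbing from 13 to 20 N, which looks like the hard stop. I lift off and measure the handle's slope.

servo_tool(
  rows=[
    {"fingers": 0,"x": 0,"y": 0,"z": -0.5,"turn": 0},
    {"fingers": 0,"x": 0,"y": 0,"z": -1.5,"turn": 0},
    {"fingers": 0,"x": 0,"y": 0,"z": -3,"turn": 0},
    {"fingers": 0,"x": 0,"y": 0,"z": -4,"turn": 0},
    {"fingers": 0,"x": -2.5,"y": 0,"z": -2.5,"turn": 0},
    {"fingers": 0,"x": -3,"y": -2,"z": -1,"turn": 0},
    {"fingers": 0,"x": -2,"y": -3,"z": 0,"turn": 0},
    {"fingers": 0,"x": 0,"y": 0,"z": 0,"turn": 0},
  ],
)

```text
clock: 17.37
position: [511.9, -201.9, 146.6]
ee_rot: [0.978, -0.209, 0.0, -0.001]
contact_force: [-0.5, 0.1, -0.3]
gripper_width: -0.5
```

```bash
python3 hc.py 23 -220 21.5; python3 meas.py 24
cat > grip.py <<'E'
from h import *
m=arm.camera_model("wrist");T=np.array(m["pose"]);w,dw=arm.get_image("wrist")
V,U=np.mgrid[0:384,0:512];x=U-m["cx"];y=V-m["cy"];th=np.hypot(x,y)/m["fx"];ph=np.arctan2(y,x)
P=(np.stack([np.tan(th)*np.cos(ph),np.tan(th)*np.sin(ph),np.ones_like(th)],-1)*dw[...,None])@T[:3,:3].T+T[:3,3]
J=(P[...,:2]-t)@Q;Z=P[...,2]
k=(w.max(2)<60)&(abs(J[...,0]-26)<14)&(J[...,1]<-140)&(J[...,1]>-240)&(Z>35)&(Z<140)
e=[]
for yy in range(-230,-150,6):
    b=k&(abs(J[...,1]-yy)<3)
    if b.sum()>10: e.append((yy,np.percentile(Z[b],92)))
e=np.array(e);print(e.round(1).tolist());f=np.polyfit(e[:,0],e[:,1],1);print("handle raise deg",np.degrees(np.arctan(-f[0])))
E
python3 grip.py
```

```text
tool shift cm [ 7.81  5.32 12.5 ] world [  49.7  -80.2 -125.1] toolz [ 0.     0.002 -1.   ]
turn about tool z deg 0.15 TCP jig [ -52.2 -167.2] 146.6 toolx [ 0.913 -0.408 -0.   ] F [-0.5  0.1 -0.3] 17.3667
[ 513.4 -204.6  145.8] [ -49.7 -169.1] [ 0.8 -0.  -0.4] -0.10437462150092039 17.4667
tip front face lowest [181.  181.1 181.4 181.4 181.5 181.5 181.7 181.8] offset 35.585371598344466
tip y range -24.998042384268302 24.98381296128457
blank flat: n 2144 x [14.1 39.8] y [-49.5  99.1]
far edge slope deg -0.015690272537960383 x at 25 39.34547046859289
[[-230.0, 55.4], [-224.0, 56.9], [-218.0, 57.0], [-212.0, 57.3], [-206.0, 57.5], [-200.0, 57.5], [-194.0, 57.5], [-188.0, 57.6], [-182.0, 58.0], [-176.0, 58.2], [-170.0, 58.1], [-164.0, 57.6]]
handle raise deg -1.5565875650273502
```

View pics/w24.png

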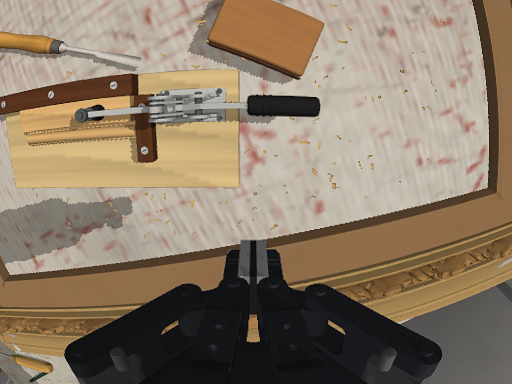

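View pics/s23.png

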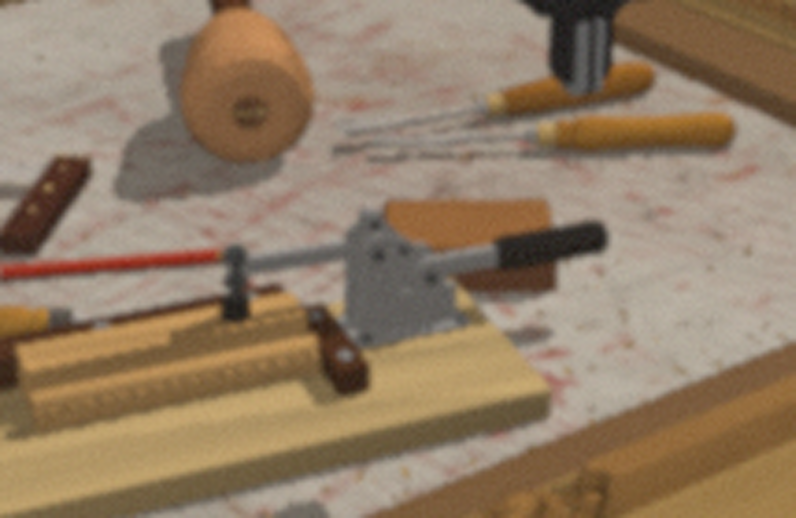

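The handle measures about 1° below level, with its top at z≈57, so it is fully down (0.84 rad would be -1.1°). The foot is on the blank's flat top, and the blank is unmoved: slope 0.0°, y -49.5 to 99. Nothing touches the robot, so I hand in.

```bash
python3 -c "
from bench import arm
print(arm.job_done())"
```

```text
the job is handed in; nothing more can be done
None
```

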